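# Lock a camshaft in timing with its locking pin

### The job

Lock the camshaft of the cylinder head at its timing position: stand the blue-knobbed locking pin in the timing bore, turn the belt pulley slowly by its rim until you feel the pin drop into the camshaft's hidden cross-hole, then push the pin fully home and let go. Don't strain the shaft against the pin, and leave the other pins and the things on the bench alone.

Things in the scene. Friction and masses are not known exactly. Their poses are not given: they have to be found in the camera images.
- head: Bare aluminium single-cam cylinder head of a three-cylinder car engine, fixed on wooden strips. Origin on the bench exactly under the timing bore; z up; y along the camshaft. The casting spans x +-80 mm, y -45 to +285 mm, and is under 160 mm high except for the timing boss (169.5 mm). The belt pulley sits on the camshaft outside the casting's -y end.
- journal (a point): Point on the camshaft's axis, 125 mm above the bench, straight under the timing bore. The steel journal here is 36 mm across, with a through cross-hole 13.5 mm wide hidden under the bearing cap. Turning the shaft takes a steady 0.13 N m (about 3 N at the pulley's rim), and it stays where it is left; with the pin in the cross-hole it is blocked, and over about 12 N at the rim strains the pin.
- bore_mouth (a point): Centre of the timing bore's mouth, on the top face (44 x 40 mm, 169.5 mm above the bench) of the square boss on the first bearing cap. Straight down: counterbore 18.5 mm wide, 11 mm deep; then a 13 mm guide, 14 mm long; the journal lies 26.5 mm below the mouth. Two spring balls in the counterbore grip the pin's shoulder over its last 7 mm; pressing it past them takes about 6 to 10 N.
- pulley_centre (a point): Centre of the toothed steel belt pulley, 110 mm across, 22 mm wide, solid, flat faces square to the camshaft (head's y axis); fixed on the camshaft, 125 mm above the bench, 100 mm from the timing bore. 44 mm are free between pulley and casting: the rim can be pinched across its faces from above. A 20 mm bolt head stands out 10 mm in the middle of the outer face.
- pulley_top (a point): Highest point of the pulley's rim (a fixed point, 55 mm over the pulley's centre, 180 mm above the bench). Running direction: clockwise seen from the pulley end, the rim here moving towards the head's +x. At the start the cross-hole lies 17 to 86 degrees short of the bore in that direction, differently every time; no mark shows it.
- cam_pin: Camshaft locking pin with blue square knob, about 90 g, upright in one of the stand's three holes. Origin at its tip, z up along it: conical nose (5 mm long, 5 mm wide at the tip), 12 mm shank; 17 mm shoulder from 37 to 46.5 mm; square knob 24 x 24 mm (flats along the pin's x and y axes, which start along the stand's) from 46.5 to 72.5 mm.
- cam_pin_knob (a point): Middle of the blue knob's flat top, 72.5 mm from the tip. In the bore, this is 46 mm above the bore mouth while the pin stands on the camshaft; over the cross-hole the pin falls about 13 mm by its own weight, until its shoulder meets the spring balls; fully home (knob's underside on the boss) it is 26 mm above the mouth.
- pin_stand: Black plastic stand 66 x 176 x 62 mm on a grey base plate 90 x 200 x 6 mm, fixed, three holes 18.5 mm wide in a row along its y axis, 55 mm apart; a pin hangs in each by its knob, the knob's underside on the top of the stand (62 mm). Origin on the bench under the middle hole.
- crank_pin: Spare locking pin with a yellow knob in the stand, to be left there; 24 mm square knob, origin at its tip, 53.5 mm below the knob's underside.
- pump_pin: Spare locking pin with a red knob in the stand, to be left there; 24 mm square knob, origin at its tip, 40 mm below the knob's underside.
- spanner: Loose open-ended spanner, 180 mm, lying on the bench near the robot. Origin under its middle.
- screwdriver: Loose grey screwdriver, 200 mm, lying on the bench. Origin under its middle.
- socket: Loose steel socket, 26 mm wide, 50 mm tall, standing. Origin under its centre.
- spray: White spray can, 56 mm wide, 180 mm tall. Origin under its centre.
- oil: Amber oil bottle, 68 mm wide, 170 mm tall. Origin under its centre.
- bolt_dish: Steel dish, 110 mm wide, 30 mm tall. Origin under its centre.
Not all that is in view belongs to the job. What is shaped like the cam_pin but pink or purple is not meant.

How it is judged:
By the outcome, as a careful person would: the job done as asked, in the order asked, and still so for the second after the job is handed in, with the robot touching nothing.
It also fails if it takes over 72 s, if anything falls off the work surface, if the arm or the gripper's body presses on something with over 40 N, if the wrist force passes 120 N, or if a joint passes its speed limit or range.

### The arm

A 6-joint arm with a two-finger parallel gripper is mounted at the origin on the work surface. World frame = base frame: x ahead of the robot, y to its left, z up, the work surface at z = 0. Lengths are in m, angles in rad, forces in N, time in s.
With the tool pointing down it reaches from about 0.35 to 0.975 m from the base axis. Payload 4.9 kg.
Tool frame: the origin (TCP) lies at the very end of the fingers, on their centre line; the grasp point (between the pads) lies 19 mm behind it (manip.hold_point_z is the distance from the TCP to the grasp point, in m); z points along the fingers, y is the direction in which the jaws open and shut (so a half turn about z gives the same grasp; the last joint's range is limited). The gripper opens to 85 mm and grips with 20 to 120 N. Pads are 22 mm wide; open, the fingers measure 114 mm over their backs; the gripper's body (76 mm by 85 mm) begins 54 mm behind the grasp point. The pads swing forward as they close: fully open they stand 13 mm farther back than shut.
Start: joints at [-1.27, 0.053, 1.613, -0, 1.476, -0.119], TCP at [0.255, -0.571, 0.231] pointing down, gripper open.
Joint ranges: [-3.01, 3.01], [-1.01, 2.22], [0.06, 2.58], [-1.02, 4.17], [0.09, 2.62], [-3.14, 3.14]. Speed limits (rad/s): [2.57, 2.57, 3.14, 3.14, 3.14, 3.14].

### API

Orientations are given as a unit quaternion [w, x, y, z].
In Python, from plant import monitor, grab_frame, camera_params, ticket, manip gives the robot as it stands.
- The arm moves only by the tool play_rows, never from a script. Its argument "commands" is a list of rows, each an object of numbers: "dx", "dy", "dz": the shift along the tool's x, y, z in cm; "rx", "ry", "rz": the turn, a rotation vector about the tool's x, y, z in rad; "claw": the closure, from 0 (fully open) to 1 (shut). In form: [{"dx": .., "dy": .., "dz": .., "rx": .., "ry": .., "rz": .., "claw": ..}, ...]. A call has 1 to 5 rows; each row is the pose to reach, as a shift and turn from the pose measured when the call began, along the tool's axes at that moment; what a row does not reach only later rows make up. A row lasts 1/10 s, in which the tool goes at most 50 mm and 8.59 degrees, less where a joint would pass 70% of its speed; a pose out of reach is approached as far as the arm can. A call with a gripper value outside its range is refused whole. The fingers move at their own pace and stop on an object; the grip force is fixed at half the most. Time passes only in rows, so rows that repeat a pose let the fingers close. It gives the time, the measured TCP pose, the force and the opening at its end, in the units of the state.
- monitor.state(): the state, without advancing time (a new reading comes with each control period).
- grab_frame(name): name is "scene" or "top" or "wrist"; returns the picture (400x640x3 uint8, blue, green, red); there is no depth.
- camera_params(name): a dict with "fx", "fy", "cx", "cy" (pixels), "rvec" (rotation vector, rad) and "tvec" (3), from world to camera coordinates, as OpenCV has them; the wrist camera has in their place "tool_from_camera" (4x4, takes a point from camera to tool coordinates, whose origin is the TCP and whose axes are the flange's). Camera axes: x right, y down, z forward; pixel columns grow to the right and rows downward; lengths in m; the calibration is good to about 2 mm. A picture is of the moment at which its call begins: read the wrist's pose just before it. camera_params takes no time and is no camera call.
- ticket.job_done(): hands the job in, once; it reports no verdict.
The state is a dict: "time": time; "joint_pos": joint angles; "joint_vel": joint speeds; "joint_efforts": joint torques, N m; "tool_pos": TCP position; "tool_rot": TCP orientation; "contact_force": force on the tool from outside, world axes, zero at the start; "ft_torque": the same for the moment, N m; "gripper_width": opening from 0.0 (shut) to 1.0 (fully open).
Only numpy, scipy, OpenCV 4.12 (cv2) and the standard library are available. Lean on these libraries where they do the work, as an engineer would, in place of code of your own. Each camera call takes 0.05 s, during which the arm holds its last target.

## Working session

There is one attempt and no reset: what is moved stays moved. The work goes in short steps, Python scripts to look and compute and a tool call to move; the robot and the scene stay as the last step left them, time stands still between calls to the robot, and variables do not carry over. Pictures are saved under pics/ and viewed, and the job is handed in when it is done.

Besides the shell and the picture viewer there is one more tool, called after "Request:" in YAML: its name, and indented under it one key for each argument. play_rows: Moves the arm, as the interface text tells. Its arguments: {"type":"object","properties":{"commands":{"type":"array"}},"required":["commands"]}

```bash
mkdir -p pics; ls; python3 - <<'E'
from plant import monitor, grab_frame, camera_params, ticket, manip
import cv2
print(monitor.state())
for n in("scene","top","wrist"):
    cv2.imwrite(f"pics/{n}0.png",grab_frame(n)); print(n,camera_params(n))
print(manip, [a for a in dir(manip) if a[0]!='_'], manip.hold_point_z)
E
```

```text
pics
{'time': 0.0, 'joint_pos': array([-1.27002858e+00,  5.33289206e-02,  1.61426019e+00, -3.75479900e-06,
        1.47601447e+00, -1.19006496e-01]), 'joint_vel': array([ 4.46441216e-04,  2.06124708e-03, -7.55364440e-04, -6.75276871e-04,
       -8.84950787e-05, -2.53504012e-04]), 'joint_efforts': array([ 2.95186073e-04, -3.93679619e+01, -3.70179963e+01, -1.94142258e-04,
        6.88185770e-03, -1.76167509e-05]), 'tool_pos': array([ 0.25453443, -0.57015093,  0.23010054]), 'tool_rot': array([-1.00114718e-03,  9.78053907e-01,  2.08349570e-01, -9.31127393e-05]), 'contact_force': array([ 0.36176421,  0.11043986, -0.96652383]), 'ft_torque': array([0.00584595, 0.06648354, 0.00303603]), 'gripper_width': 0.9969161577716695}
scene {'fx': 442.5495951748963, 'fy': 442.5495951748963, 'cx': 312.073803824305, 'cy': 202.01070548435294, 'rvec': array([ 2.54140191,  0.64627487, -0.18964901]), 'tvec': array([-0.44609509, -0.26105669,  1.31565241])}
top {'fx': 408.8226231121401, 'fy': 408.8226231121401, 'cx': 322.4176461960071, 'cy': 200.8156958762151, 'rvec': array([ 2.18254757, -2.15559607,  0.1728007 ]), 'tvec': array([-0.13875852,  0.58578405,  1.12477871])}
wrist {'fx': 327.9845756742371, 'fy': 327.9845756742371, 'cx': 318.6264905101773, 'cy': 198.6917701956152, 'tool_from_camera': array([[-5.40622105e-04, -9.63818210e-01, -2.66559872e-01,
         6.74640550e-02],
       [ 9.99999847e-01, -5.51587829e-04, -3.37321140e-05,
        -3.33646996e-04],
       [-1.14519556e-04, -2.66559850e-01,  9.63818361e-01,
        -1.43027611e-01],
       [ 0.00000000e+00,  0.00000000e+00,  0.00000000e+00,
         1.00000000e+00]])}
<Robot object at 0x7fa476c0ba10> ['IKError', 'hold_point_z'] 0.0187
```

View pics/scene0.png

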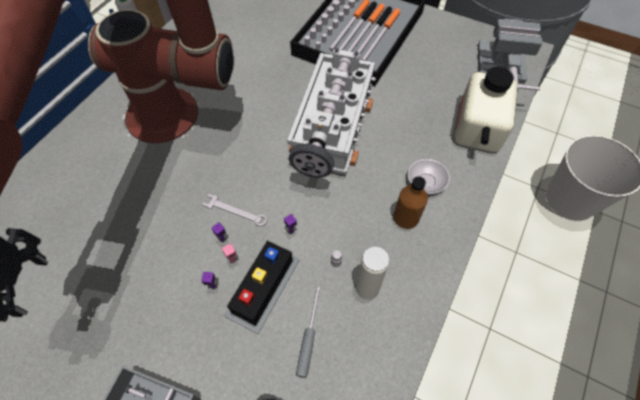

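View pics/top0.png

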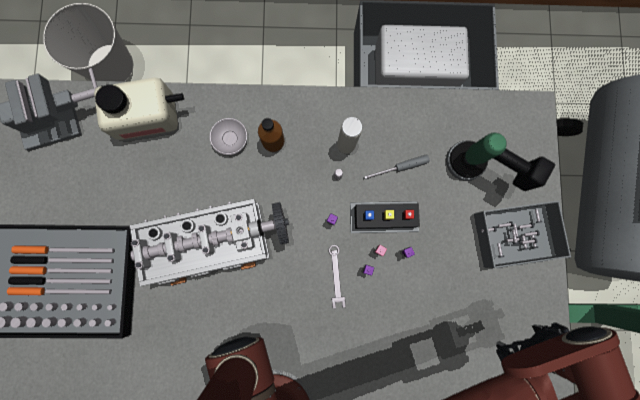

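View pics/wrist0.png

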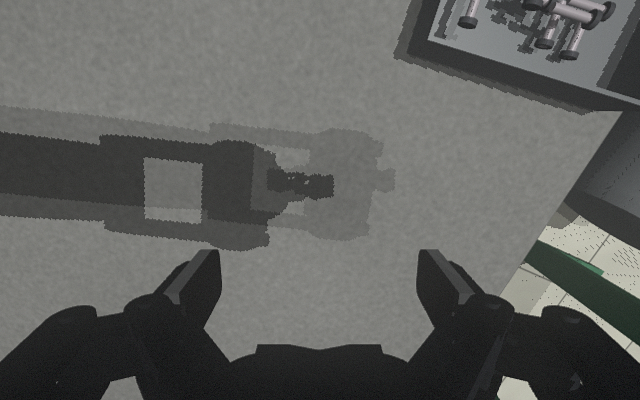

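Blue-knobbed pin candidates: blue in the stand (scene 271,253; top 370,214). The purple ones (scene 219,230; 291,222; 208,279) and the pink one (229,252) are loose decoys. Only the blue one is in the stand with the yellow and red knobs. I'll confirm it in enlarged crops.

```bash
python3 - <<'E'
import cv2
a=cv2.imread("pics/scene0.png");b=cv2.imread("pics/top0.png")
cv2.imwrite("pics/c1.png",cv2.resize(a[200:330,190:350],None,fx=5,fy=4.6,interpolation=cv2.INTER_CUBIC)[:598])
cv2.imwrite("pics/c2.png",cv2.resize(b[190:290,120:300],None,fx=4.4,fy=4.4,interpolation=cv2.INTER_CUBIC))
cv2.imwrite("pics/c3.png",cv2.resize(b[190:240,340:430],None,fx=8,fy=8,interpolation=cv2.INTER_CUBIC))
cv2.imwrite("pics/c4.png",cv2.resize(a[40:190,280:390],None,fx=4,fy=4,interpolation=cv2.INTER_CUBIC))
E
```

```text
(no output)
```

View pics/c1.png

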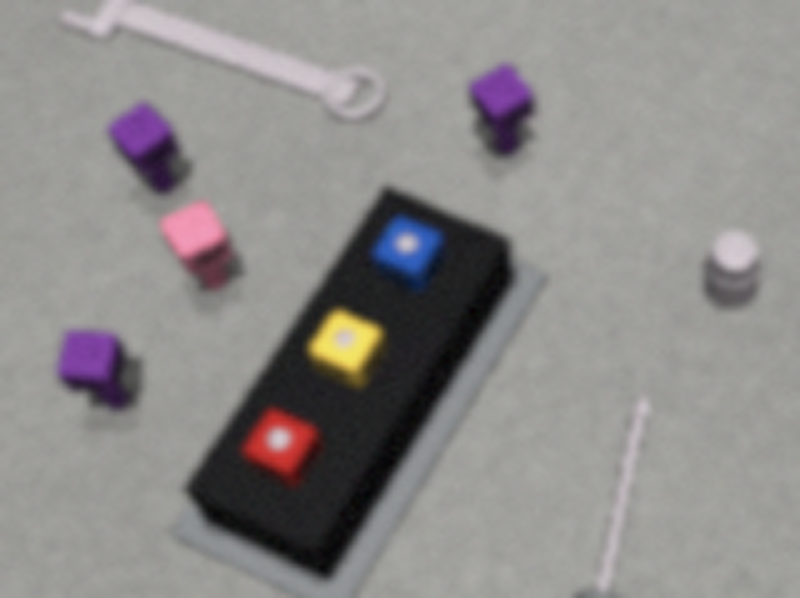

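View pics/c2.png

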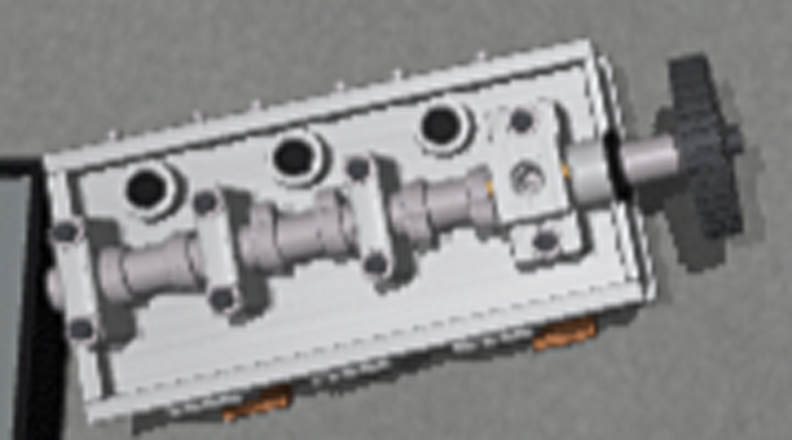

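View pics/c3.png

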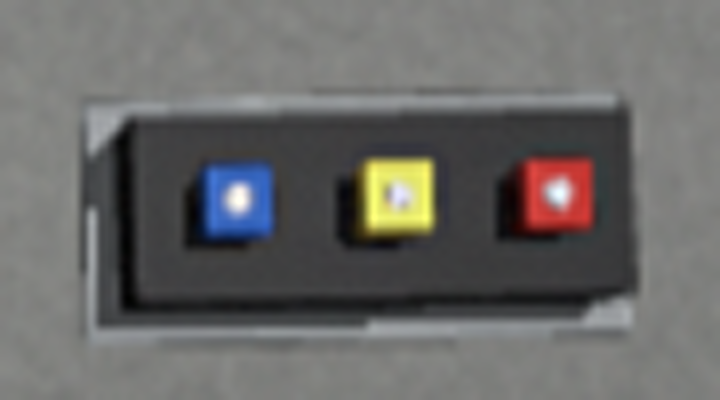

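View pics/c4.png

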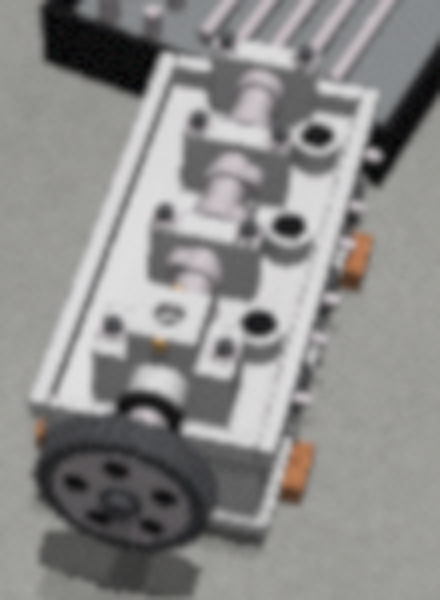

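```bash
cat > h.py <<'E'
import numpy as np,cv2
from plant import monitor, grab_frame, camera_params, manip
from scipy.spatial.transform import Rotation as R
def cam(n,pose=None):
    p=camera_params(n)
    K=np.array([[p['fx'],0,p['cx']],[0,p['fy'],p['cy']],[0,0,1]])
    if n=='wrist':
        pos,q=pose; T=np.eye(4);T[:3,:3]=R.from_quat(np.r_[q[1:],q[0]]).as_matrix();T[:3,3]=pos
        M=T@p['tool_from_camera']; return K,M[:3,:3],M[:3,3]
    r=cv2.Rodrigues(p['rvec'])[0]; return K,r.T,-r.T@p['tvec']
def onz(n,uv,z,pose=None):
    K,r,c=cam(n,pose); d=r@np.linalg.inv(K)@[uv[0],uv[1],1]; return c+d*(z-c[2])/d[2]
def proj(n,P,pose=None):
    K,r,c=cam(n,pose); q=K@(r.T@(np.asarray(P)-c)); return q[:2]/q[2]
def tri(a):
    A=np.zeros((3,3));b=np.zeros(3)
    for n,uv,pose in a:
        K,r,c=cam(n,pose); d=r@np.linalg.inv(K)@[uv[0],uv[1],1]; d/=np.linalg.norm(d)
        P=np.eye(3)-np.outer(d,d);A+=P;b+=P@c
    return np.linalg.solve(A,b)
E
python3 - <<'E'
from h import *
np.set_printoptions(precision=4,suppress=True)
for nm,u,s,z in (("blue",(369.3,214.6),(271.2,252.4),.088),("yel",(389.3,214.1),(258.7,273.7),.088),("red",(409.3,214),(245.6,295.1),.088),("bore",(239.6,230.5),(322.1,118.4),.1695)):
    print(nm,onz("top",u,z),onz("scene",s,z),tri([("top",u,None),("scene",s,None)]))
# outline: shaft at far end cap & pulley top
for nm,u,z in (("pulleytop?",(279.5,227.5),.18),("bolt",(287,221.5),.125),("farend",(131.5,255),.125),("corner",(253.5,199.5),.15),("cornerfar",(130.5,226),.15),("c3",(268,257.5),.15),("c4",(141,285),.15)): print(nm,onz("top",u,z))
E
```

```text
blue [ 0.5452 -0.2584  0.088 ] [ 0.546  -0.2569  0.088 ] [ 0.5457 -0.2577  0.0889]
yel [ 0.5473 -0.3132  0.088 ] [ 0.5483 -0.313   0.088 ] [ 0.5477 -0.3131  0.0871]
red [ 0.5483 -0.3683  0.088 ] [ 0.5495 -0.3672  0.088 ] [ 0.5489 -0.3677  0.088 ]
bore [0.4932 0.0779 0.1695] [0.4953 0.0788 0.1695] [0.4941 0.0787 0.1686]
pulleytop? [ 0.5012 -0.0217  0.18  ]
bolt [ 0.5206 -0.0369  0.125 ]
farend [0.4297 0.358  0.125 ]
corner [0.574  0.0487 0.15  ]
cornerfar [0.5022 0.3549 0.15  ]
c3 [0.4271 0.0076 0.15  ]
c4 [0.3565 0.3191 0.15  ]
```

The blue knob is confirmed: it sits at the end of the stand's row, with a white dot on its top face like the yellow and red ones. Next I'll write a helper that converts target poses to tool-frame rows.

```bash
cat >> h.py <<'E'
np.set_printoptions(precision=4,suppress=True)
def Rt(yawy,tilt=0):
    # tool y at yaw (deg), z down; tilt about tool y (deg)
    a=np.radians(yawy); y=np.array([np.cos(a),np.sin(a),0]); z=np.array([0,0,-1.]); x=np.cross(y,z)
    return R.from_matrix(np.c_[x,y,z])*R.from_rotvec([0,np.radians(tilt),0])
def Rq(q): return R.from_quat(np.r_[q[1:],q[0]])
def go(pos,rot,show=True):
    s=monitor.state(); r=Rq(s['tool_rot'])
    d=r.inv().apply(np.asarray(pos)-s['tool_pos'])*100; w=(r.inv()*rot).as_rotvec()
    print("t",round(s['time'],2),"pos",s['tool_pos'],"d_cm",d.round(2),"w",w.round(4),"F",s['contact_force'].round(1),"T",s['ft_torque'].round(2),"gw",round(s['gripper_width'],3),"j",s['joint_pos'].round(2))
YS=1.7; YH=13.05
bore=np.array([.4942,.0786,.1695])
E
python3 - <<'E'
from h import *
go([.5457,-.2577,.20],Rt(1.7))
print(onz("top",(270,135),.15),onz("scene",(418,183),.17))
E
```

```text
t 0.15 pos [ 0.2546 -0.5703  0.2303] d_cm [ 39.32 -16.67   3.07] w [-0.0013 -0.0011 -1.1806] F [-0.2 -0.5 -0.4] T [-0.01  0.01 -0.02] gw 0.995 j [-1.27  0.05  1.61 -0.    1.48 -0.12]
[0.7451 0.0111 0.15  ] [0.7708 0.0137 0.17  ]
```

Request:
play_rows:
  commands:
    - {"dx": 4.4, "dy": -1.9, "dz": 0.3, "rz": -0.13}
    - {"dx": 8.8, "dy": -3.7, "dz": 0.7, "rz": -0.26}
    - {"dx": 13.2, "dy": -5.6, "dz": 1.0, "rz": -0.39}
    - {"dx": 17.6, "dy": -7.4, "dz": 1.4, "rz": -0.53}
    - {"dx": 22, "dy": -9.3, "dz": 1.7, "rz": -0.66}

```text
invalid input
```

```bash
python3 - <<'E'
from h import *
go([.5457,-.2577,.20],Rt(1.7))
E
```

```text
t 0.15 pos [ 0.2546 -0.5703  0.2303] d_cm [ 39.32 -16.67   3.07] w [-0.0013 -0.0011 -1.1806] F [-0.2 -0.5 -0.4] T [-0.01  0.01 -0.02] gw 0.995 j [-1.27  0.05  1.61 -0.    1.48 -0.12]
```

All fields are needed, it seems.

Request:
play_rows:
  commands:
    - {"dx": 4.4, "dy": -1.9, "dz": 0.3, "rx": 0, "ry": 0, "rz": -0.13, "claw": 0}
    - {"dx": 8.8, "dy": -3.7, "dz": 0.7, "rx": 0, "ry": 0, "rz": -0.26, "claw": 0}
    - {"dx": 13.2, "dy": -5.6, "dz": 1.0, "rx": 0, "ry": 0, "rz": -0.39, "claw": 0}
    - {"dx": 17.6, "dy": -7.4, "dz": 1.4, "rx": 0, "ry": 0, "rz": -0.53, "claw": 0}
    - {"dx": 22, "dy": -9.3, "dz": 1.7, "rx": 0, "ry": 0, "rz": -0.66, "claw": 0}

```text
time: 0.65
tool_pos: [0.4184, -0.394, 0.213]
tool_rot: [-0.001, 0.856, 0.516, 0.0]
contact_force: [-0.2, 0.4, -1.3]
gripper_width: 0.999
```

```bash
python3 - <<'E'
from h import *
go([.5457,-.2577,.20],Rt(1.7))
E
```

```text
t 0.65 pos [ 0.4184 -0.394   0.213 ] d_cm [17.99  4.9   1.31] w [-0.0012 -0.0017 -0.5156] F [-0.2  0.4 -1.3] T [ 0.04 -0.    0.  ] gw 0.999 j [-0.89 -0.05  1.75  0.    1.45 -0.4 ]
```

Request:
play_rows:
  commands:
    - {"dx": 4.5, "dy": 1.2, "dz": 0.3, "rx": 0, "ry": 0, "rz": -0.13, "claw": 0}
    - {"dx": 9, "dy": 2.5, "dz": 0.7, "rx": 0, "ry": 0, "rz": -0.26, "claw": 0}
    - {"dx": 13.5, "dy": 3.7, "dz": 1.0, "rx": 0, "ry": 0, "rz": -0.39, "claw": 0}
    - {"dx": 18, "dy": 4.9, "dz": 1.3, "rx": 0, "ry": 0, "rz": -0.516, "claw": 0}
    - {"dx": 18, "dy": 4.9, "dz": 1.3, "rx": 0, "ry": 0, "rz": -0.516, "claw": 0}

```text
time: 1.15
tool_pos: [0.5481, -0.2532, 0.1991]
tool_rot: [-0.002, 0.694, 0.72, 0.001]
contact_force: [-0.1, -0.5, 0.8]
gripper_width: 1.002
```

```bash
python3 - <<'E'
from h import *
go([.5457,-.2577,.20],Rt(1.7))
s=monitor.state()
im=grab_frame("wrist");cv2.imwrite("pics/w1.png",im)
pose=(s['tool_pos'],s['tool_rot'])
print(proj("wrist",[.5457,-.2577,.088],pose))
np.save("p1.npy",np.r_[pose[0],pose[1]])
E
```

```text
t 1.15 pos [ 0.5481 -0.2532  0.1991] d_cm [-0.44 -0.26 -0.09] w [-0.0009 -0.0042  0.0084] F [-0.1 -0.5  0.8] T [-0.02  0.    0.05] gw 1.002 j [-0.56  0.03  1.69  0.    1.42 -0.6 ]
[315.7137 201.4357]
```

View pics/w1.png

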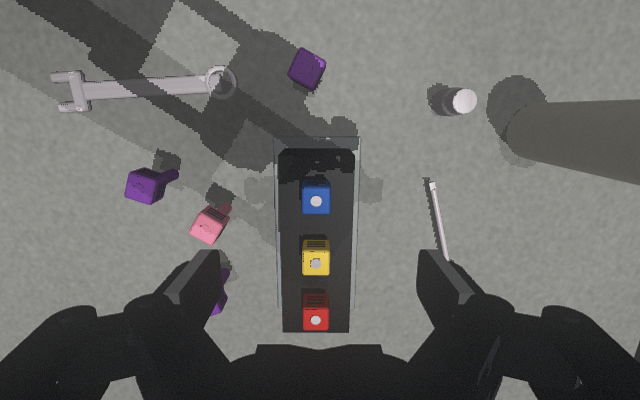

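The wrist view shows the blue knob's top centre at (316,201); the prediction was (315.7,201.4). The stand's row is vertical in the image, so the yaw is right. Descending.

```bash
python3 - <<'E'
from h import *
go([.5458,-.2577,.066],Rt(1.7))
E
```

```text
t 1.2 pos [ 0.5468 -0.2552  0.1993] d_cm [-0.28 -0.09 13.33] w [-0.0018 -0.0028  0.0047] F [-0.3 -0.7 -1. ] T [-0.05 -0.03  0.01] gw 0.999 j [-0.56  0.03  1.69  0.    1.42 -0.6 ]
```

Request:
play_rows:
  commands:
    - {"dx": -0.25, "dy": -0.1, "dz": 3, "rx": 0, "ry": 0, "rz": 0, "claw": 0}
    - {"dx": -0.25, "dy": -0.1, "dz": 7, "rx": 0, "ry": 0, "rz": 0, "claw": 0.2}
    - {"dx": -0.25, "dy": -0.1, "dz": 11, "rx": 0, "ry": 0, "rz": 0, "claw": 0.3}
    - {"dx": -0.25, "dy": -0.1, "dz": 12.5, "rx": 0, "ry": 0, "rz": 0, "claw": 0.4}
    - {"dx": -0.25, "dy": -0.1, "dz": 12.5, "rx": 0, "ry": 0, "rz": 0, "claw": 0.4}

```text
time: 1.7
tool_pos: [0.5432, -0.257, 0.0712]
tool_rot: [-0.005, 0.695, 0.719, -0.0]
contact_force: [0.4, 0.4, 1.0]
gripper_width: 0.603
```

```bash
python3 - <<'E'
from h import *
s=monitor.state();cv2.imwrite("pics/w2.png",grab_frame("wrist"))
go([.5458,-.2577,.066],Rt(1.7))
E
```

```text
t 1.75 pos [ 0.545  -0.2579  0.0739] d_cm [0.01 0.09 0.79] w [-0.0032 -0.0035  0.0035] F [ 1.  -0.4  0.5] T [-0.06 -0.    0.02] gw 0.602 j [-0.57  0.15  1.78  0.    1.21 -0.6 ]
```

View pics/w2.png

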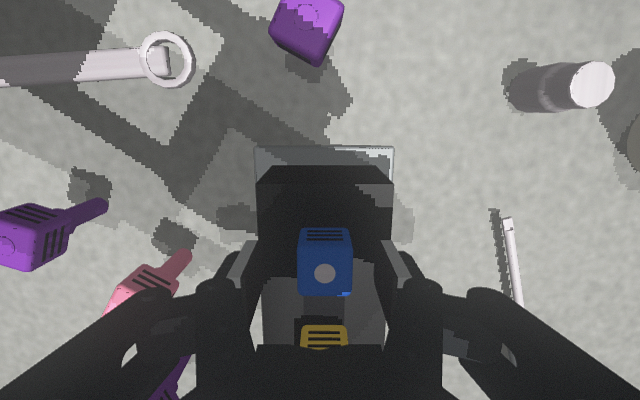

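The knob sits between the fingers (centre about (325,262), fingers at 245 and 390). I'll lower the last 8 mm and close.

Request:
play_rows:
  commands:
    - {"dx": 0, "dy": 0.1, "dz": 0.5, "rx": 0, "ry": 0, "rz": 0, "claw": 0.4}
    - {"dx": 0, "dy": 0.1, "dz": 0.75, "rx": -0.003, "ry": -0.003, "rz": 0.003, "claw": 0.4}
    - {"dx": 0, "dy": 0.1, "dz": 0.75, "rx": -0.003, "ry": -0.003, "rz": 0.003, "claw": 0.6}
    - {"dx": 0, "dy": 0.1, "dz": 0.75, "rx": -0.003, "ry": -0.003, "rz": 0.003, "claw": 1}
    - {"dx": 0, "dy": 0.1, "dz": 0.75, "rx": -0.003, "ry": -0.003, "rz": 0.003, "claw": 1}

```text
time: 2.25
tool_pos: [0.5466, -0.2582, 0.0677]
tool_rot: [0.001, 0.696, 0.718, 0.0]
contact_force: [0.2, 0.2, 3.6]
gripper_width: 0.271
```

Request:
play_rows:
  commands:
    - {"dx": 0, "dy": 0, "dz": 0, "rx": 0, "ry": 0, "rz": 0, "claw": 1}
    - {"dx": 0, "dy": 0, "dz": 0, "rx": 0, "ry": 0, "rz": 0, "claw": 1}

```text
time: 2.45
tool_pos: [0.5465, -0.2582, 0.0677]
tool_rot: [0.001, 0.696, 0.718, 0.0]
contact_force: [-0.6, 0.1, 0.3]
gripper_width: 0.264
```

```bash
python3 - <<'E'
from h import *
s=monitor.state();cv2.imwrite("pics/w3.png",grab_frame("wrist"))
go([.5458,-.2577,.066],Rt(1.7))
E
```

```text
t 2.5 pos [ 0.5466 -0.2582  0.0677] d_cm [ 0.05 -0.07  0.17] w [0.0011 0.0006 0.0006] F [-0.6 -0.4  1.3] T [0.08 0.09 0.02] gw 0.264 j [-0.56  0.16  1.79  0.    1.2  -0.59]
```

View pics/w3.png

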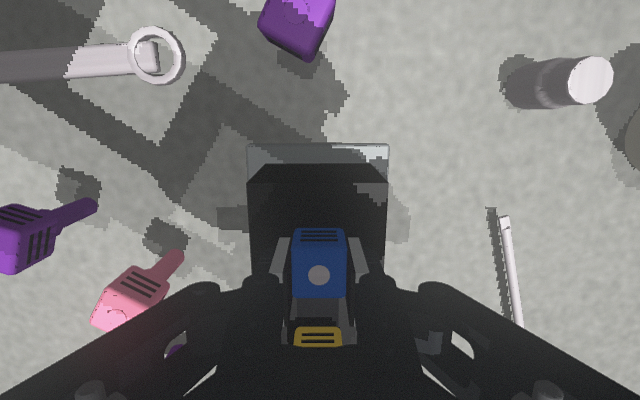

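Gripped: opening 22.4 mm with the knob squarely between the pads. Lifting.

Request:
play_rows:
  commands:
    - {"dx": 0, "dy": 0, "dz": -1.5, "rx": 0, "ry": 0, "rz": 0, "claw": 1}
    - {"dx": 0, "dy": 0, "dz": -4, "rx": 0, "ry": 0, "rz": 0, "claw": 1}
    - {"dx": 0, "dy": 0, "dz": -8, "rx": 0, "ry": 0, "rz": 0, "claw": 1}
    - {"dx": 0, "dy": 0, "dz": -13, "rx": 0, "ry": 0, "rz": 0, "claw": 1}
    - {"dx": 0, "dy": 0, "dz": -18, "rx": 0, "ry": 0, "rz": 0, "claw": 1}

```text
time: 3.0
tool_pos: [0.5457, -0.2576, 0.2497]
tool_rot: [0.0, 0.696, 0.718, 0.0]
contact_force: [1.2, -0.3, -0.2]
gripper_width: 0.269
```

```bash
python3 - <<'E'
from h import *
go([.4942,.0786,.262],Rt(13.05))
E
```

```text
t 3.0 pos [ 0.5457 -0.2576  0.2497] d_cm [33.76 -4.13 -1.22] w [ 0.0004 -0.0001 -0.1974] F [ 1.2 -0.3 -0.2] T [-0.01 -0.08  0.04] gw 0.269 j [-0.56 -0.01  1.64  0.    1.51 -0.59]
```

Request:
play_rows:
  commands:
    - {"dx": 3, "dy": -0.4, "dz": -1.2, "rx": 0, "ry": 0, "rz": -0.02, "claw": 1}
    - {"dx": 7.5, "dy": -0.9, "dz": -1.2, "rx": 0, "ry": 0, "rz": -0.05, "claw": 1}
    - {"dx": 12, "dy": -1.5, "dz": -1.2, "rx": 0, "ry": 0, "rz": -0.07, "claw": 1}
    - {"dx": 16.5, "dy": -2.0, "dz": -1.2, "rx": 0, "ry": 0, "rz": -0.1, "claw": 1}
    - {"dx": 21, "dy": -2.6, "dz": -1.2, "rx": 0, "ry": 0, "rz": -0.12, "claw": 1}

```text
time: 3.5
tool_pos: [0.5127, -0.0468, 0.2628]
tool_rot: [0.0, 0.652, 0.758, 0.001]
contact_force: [0.1, 0.7, -0.5]
gripper_width: 0.264
```

```bash
python3 - <<'E'
from h import *
go([.4942,.0786,.262],Rt(13.05))
E
```

```text
t 3.5 pos [ 0.5127 -0.0468  0.2628] d_cm [12.67  0.06  0.08] w [ 0.0014  0.     -0.0769] F [ 0.1  0.7 -0.5] T [-0.01 -0.02  0.06] gw 0.264 j [-0.24 -0.23  1.83  0.    1.54 -0.39]
```

Request:
play_rows:
  commands:
    - {"dx": 4.5, "dy": 0, "dz": 0, "rx": 0, "ry": 0, "rz": -0.03, "claw": 1}
    - {"dx": 9, "dy": 0, "dz": 0, "rx": 0, "ry": 0, "rz": -0.06, "claw": 1}
    - {"dx": 12.7, "dy": 0.05, "dz": 0.1, "rx": 0, "ry": 0, "rz": -0.077, "claw": 1}
    - {"dx": 12.7, "dy": 0.05, "dz": 0.1, "rx": 0, "ry": 0, "rz": -0.077, "claw": 1}
    - {"dx": 12.7, "dy": 0.05, "dz": 0.1, "rx": 0, "ry": 0, "rz": -0.077, "claw": 1}

```text
time: 4.0
tool_pos: [0.4938, 0.0794, 0.2625]
tool_rot: [0.001, 0.621, 0.783, 0.001]
contact_force: [-0.7, -0.6, -1.5]
gripper_width: 0.27
```

```bash
python3 - <<'E'
from h import *
go([.4942,.0786,.262],Rt(13.05))
for n in("scene","top","wrist"):
    s=monitor.state(); im=grab_frame(n); cv2.imwrite(f"pics/{n}4.png",im)
    pose=(s['tool_pos'],s['tool_rot'])
    tip=s['tool_pos']+Rq(s['tool_rot']).apply([0,0,.0522])
    print(n,"tip",proj(n,tip,pose),"bore",proj(n,bore,pose))
    np.savez(f"{n}4.npz",p=pose[0],q=pose[1])
a=cv2.imread("pics/scene4.png");b=cv2.imread("pics/top4.png")
cv2.imwrite("pics/a4.png",np.hstack([cv2.resize(a[70:170,270:370],(400,400),interpolation=2),cv2.resize(b[170:270,190:290],(400,400),interpolation=2)]))
E
```

```text
t 4.0 pos [0.4938 0.0794 0.2625] d_cm [-0.09  0.02  0.05] w [0.0019 0.0007 0.0019] F [-0.7 -0.6 -1.5] T [-0.02 -0.07 -0.  ] gw 0.27 j [ 0.01 -0.27  1.86 -0.    1.55 -0.22]
scene tip [321.8919 106.4659] bore [321.6808 118.2908]
top tip [236.4311 229.1405] bore [239.3281 230.0927]
wrist tip [318.6409 219.7289] bore [318.6548 201.3571]
```

View pics/a4.png

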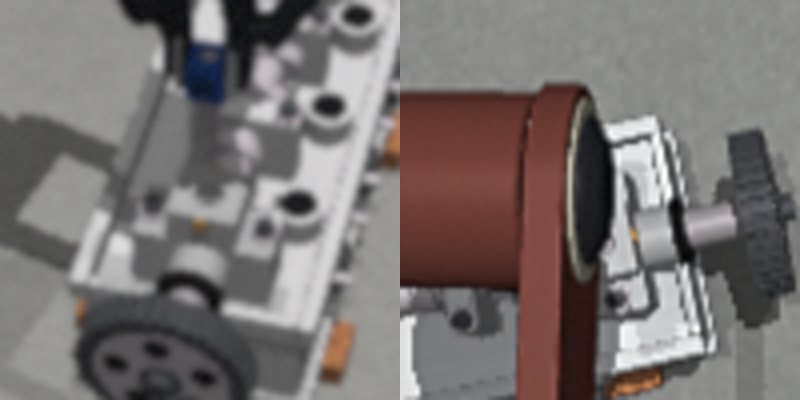

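View pics/wrist4.png

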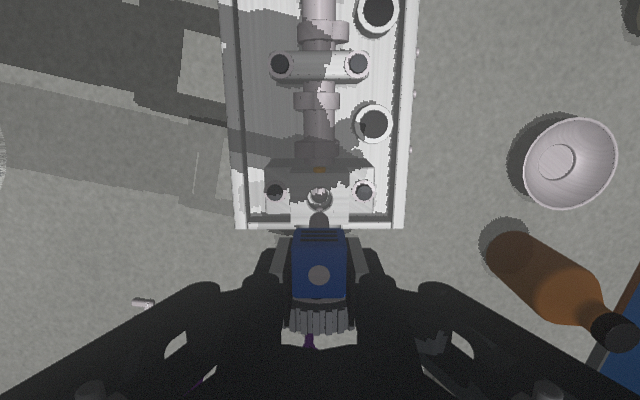

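```bash
python3 - <<'E'
import cv2
a=cv2.imread("pics/wrist4.png")
cv2.imwrite("pics/a5.png",cv2.resize(a[150:250,255:385],None,fx=6,fy=6,interpolation=cv2.INTER_CUBIC))
E
```

```text
(no output)
```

View pics/a5.png

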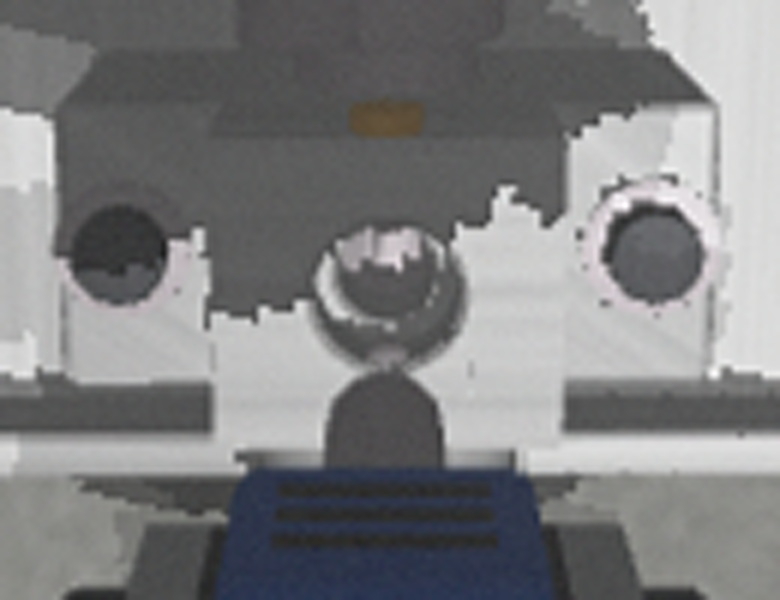

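Bore mouth in the wrist view is at about (319.4,199). The pin's lower shank edge is at (319.2,211), against a predicted 212.8. Once both offsets are counted, the pin is aligned with the bore to under 1 mm. Descending in stages while watching the force.

Request:
play_rows:
  commands:
    - {"dx": -0.03, "dy": 0.01, "dz": 2, "rx": 0, "ry": 0, "rz": 0, "claw": 1}
    - {"dx": -0.03, "dy": 0.01, "dz": 4, "rx": 0.002, "ry": 0, "rz": 0, "claw": 1}
    - {"dx": -0.03, "dy": 0.01, "dz": 4.6, "rx": 0.002, "ry": 0, "rz": 0, "claw": 1}
    - {"dx": -0.03, "dy": 0.01, "dz": 4.6, "rx": 0.002, "ry": 0, "rz": 0, "claw": 1}

```text
time: 4.55
tool_pos: [0.4939, 0.0768, 0.2149]
tool_rot: [-0.001, 0.623, 0.782, -0.001]
contact_force: [0.3, 0.2, -0.4]
gripper_width: 0.263
```

```bash
python3 - <<'E'
from h import *
n="wrist"; im=grab_frame(n); s=monitor.state();cv2.imwrite(f"pics/{n}5.png",im)
pose=(s['tool_pos'],s['tool_rot'])
go([.4942,.0786,.1952],Rt(13.05))
for z in (.0472,.0522): print(proj(n,s['tool_pos']+Rq(s['tool_rot']).apply([0.006,0,z]),pose))
print("bore",proj(n,bore,pose))
cv2.imwrite("pics/a6.png",cv2.resize(im[150:250,255:385],None,fx=6,fy=6,interpolation=cv2.INTER_CUBIC))
a=grab_frame("scene");cv2.imwrite("pics/a7.png",cv2.resize(a[70:170,270:370],None,fx=6,fy=6,interpolation=cv2.INTER_CUBIC))
E
```

```text
t 4.6 pos [0.4946 0.0769 0.2161] d_cm [0.17 0.   2.09] w [-0.001   0.0004 -0.0027] F [-0.  -0.3 -0.9] T [-0.01 -0.03  0.02] gw 0.266 j [ 0.01 -0.24  1.91 -0.    1.47 -0.22]
[318.6293 213.0886]
[318.6383 210.6188]
bore [318.7039 219.9917]
```

View pics/a6.png

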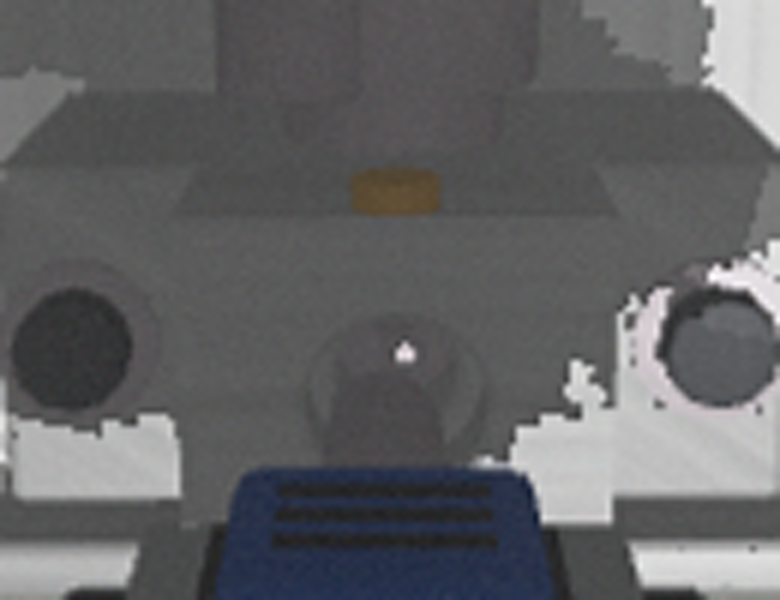

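View pics/a7.png

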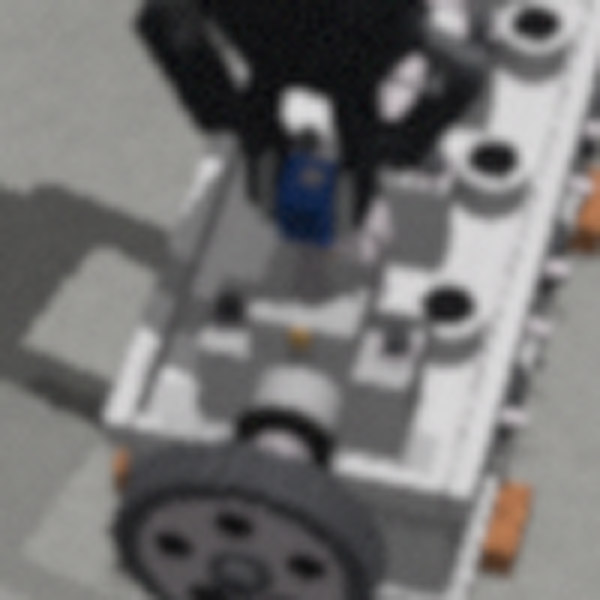

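Request:
play_rows:
  commands:
    - {"dx": 0.24, "dy": 0.03, "dz": 0.1, "rx": 0, "ry": 0, "rz": -0.003, "claw": 1}
    - {"dx": 0.24, "dy": 0.03, "dz": 0.1, "rx": 0, "ry": 0, "rz": -0.003, "claw": 1}
    - {"dx": 0.24, "dy": 0.03, "dz": 0.1, "rx": 0, "ry": 0, "rz": -0.003, "claw": 1}
    - {"dx": 0.24, "dy": 0.03, "dz": 0.1, "rx": 0, "ry": 0, "rz": -0.003, "claw": 1}
    - {"dx": 0.24, "dy": 0.03, "dz": 0.1, "rx": 0, "ry": 0, "rz": -0.003, "claw": 1}

```text
time: 5.15
tool_pos: [0.4948, 0.0795, 0.2161]
tool_rot: [0.001, 0.622, 0.783, 0.0]
contact_force: [0.3, -0.4, -0.9]
gripper_width: 0.262
```

```bash
python3 - <<'E'
from h import *
n="wrist"; go([.4942,.0786,.1952],Rt(13.05)); s=monitor.state();im=grab_frame(n);cv2.imwrite(f"pics/{n}6.png",im)
pose=(s['tool_pos'],s['tool_rot'])
for z in (.0472,.0522): print(proj(n,s['tool_pos']+Rq(s['tool_rot']).apply([0.006,0,z]),pose))
print("bore",proj(n,bore,pose))
c=cv2.resize(im[150:250,255:385],None,fx=6,fy=6,interpolation=cv2.INTER_CUBIC)
cv2.imwrite("pics/a8.png",cv2.convertScaleAbs(c,alpha=1.8))
print(monitor.state()['tool_pos'])
E
```

```text
t 5.15 pos [0.4948 0.0795 0.2161] d_cm [-0.07 -0.08  2.09] w [0.0008 0.0009 0.0007] F [ 0.3 -0.4 -0.9] T [ 0.03 -0.06 -0.01] gw 0.262 j [ 0.01 -0.24  1.91 -0.    1.47 -0.22]
[318.6263 213.0881]
[318.6354 210.6183]
bore [317.267  223.7815]
[0.4948 0.0795 0.216 ]
```

View pics/a8.png

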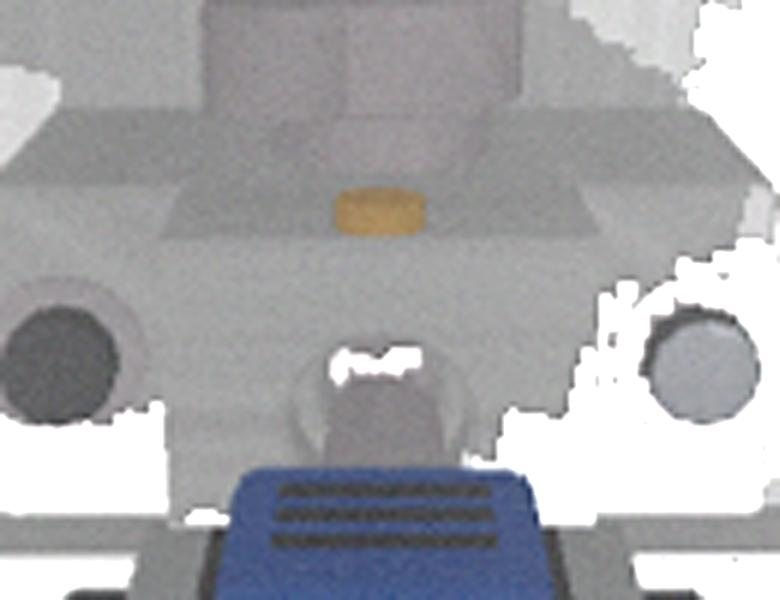

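```bash
python3 - <<'E'
from h import *
s=monitor.state();pose=(s['tool_pos'],s['tool_rot']);r=Rq(s['tool_rot'])
# tool-frame points: tool x=head +y
for sx in (0,.001,.002,.003):
  zt=s['tool_pos'][2]-.1695
  f=lambda x,y,z=zt: proj("wrist",s['tool_pos']+r.apply([x,y,z]),pose)
  c=lambda v:((v-[255,150]+.5)*6).round(0)
  print(sx,"back",c(f(sx+.02,-.022)),c(f(sx+.02,.022)),"front",c(f(sx-.02,-.022)),"boretop",c(f(sx+.00925,0)),"L/R",c(f(sx,-.00925)),c(f(sx,.00925)), "shankfront",c(f(.006,0,.0472)),c(f(.007,0,.0472)))
E
```

```text
0 back [163. 249.] [606. 249.] front [175. 620.] boretop [385. 353.] L/R [294. 440.] [475. 440.] shankfront [385. 382.] [385. 372.]
0.001 back [163. 240.] [607. 239.] front [174. 611.] boretop [385. 343.] L/R [294. 430.] [476. 430.] shankfront [385. 382.] [385. 372.]
0.002 back [162. 230.] [607. 230.] front [174. 602.] boretop [385. 334.] L/R [294. 421.] [476. 421.] shankfront [385. 382.] [385. 372.]
0.003 back [162. 220.] [607. 220.] front [174. 594.] boretop [385. 324.] L/R [294. 412.] [476. 412.] shankfront [385. 382.] [385. 372.]
```

The remaining offset is about +0.6 mm in tool x and −0.3 mm in tool y. Going slowly into the guide.

Request:
play_rows:
  commands:
    - {"dx": 0.06, "dy": -0.03, "dz": 0.3, "rx": 0, "ry": 0, "rz": 0, "claw": 1}
    - {"dx": 0.06, "dy": -0.03, "dz": 0.6, "rx": 0, "ry": 0, "rz": 0, "claw": 1}
    - {"dx": 0.06, "dy": -0.03, "dz": 0.9, "rx": 0, "ry": 0, "rz": 0, "claw": 1}
    - {"dx": 0.06, "dy": -0.03, "dz": 1.1, "rx": 0, "ry": 0, "rz": 0, "claw": 1}
    - {"dx": 0.06, "dy": -0.03, "dz": 1.1, "rx": 0, "ry": 0, "rz": 0, "claw": 1}

```text
time: 5.7
tool_pos: [0.4942, 0.0799, 0.2044]
tool_rot: [0.0, 0.622, 0.783, -0.0]
contact_force: [-0.3, -0.6, -0.6]
gripper_width: 0.263
```

```bash
python3 - <<'E'
from h import *
go([.4942,.0786,.1952],Rt(13.05))
E
```

```text
t 5.7 pos [0.4942 0.0799 0.2044] d_cm [-0.12 -0.03  0.92] w [-0.0001  0.0009  0.0006] F [-0.3 -0.6 -0.6] T [-0.08  0.01  0.  ] gw 0.263 j [ 0.01 -0.23  1.93 -0.    1.45 -0.22]
```

The tip is about 6 mm into the guide with no contact force. I'll go on down to the shaft.

Request:
play_rows:
  commands:
    - {"dx": 0, "dy": 0, "dz": 0.3, "rx": 0, "ry": 0, "rz": 0, "claw": 1}
    - {"dx": 0, "dy": 0, "dz": 0.55, "rx": 0, "ry": 0, "rz": 0, "claw": 1}
    - {"dx": 0, "dy": 0, "dz": 0.75, "rx": 0, "ry": 0, "rz": 0, "claw": 1}
    - {"dx": 0, "dy": 0, "dz": 0.75, "rx": 0, "ry": 0, "rz": 0, "claw": 1}

```text
time: 6.1
tool_pos: [0.4941, 0.0798, 0.1965]
tool_rot: [0.0, 0.622, 0.783, -0.0]
contact_force: [1.1, -1.2, -0.9]
gripper_width: 0.266
```

```bash
python3 - <<'E'
from h import *
go([.4942,.0786,.1952],Rt(13.05))
im=grab_frame("wrist");cv2.imwrite("pics/w7.png",im[120:360,200:440])
E
```

```text
t 6.1 pos [0.4941 0.0798 0.1965] d_cm [-0.12 -0.02  0.13] w [-0.0004  0.0011  0.0006] F [ 1.1 -1.2 -0.9] T [-0.14 -0.07 -0.01] gw 0.266 j [ 0.01 -0.23  1.93 -0.    1.44 -0.22]
```

View pics/w7.png

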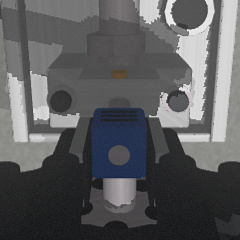

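Request:
play_rows:
  commands:
    - {"dx": 0, "dy": 0, "dz": 0.1, "rx": 0, "ry": 0, "rz": 0, "claw": 1}
    - {"dx": 0, "dy": 0, "dz": 0.1, "rx": 0, "ry": 0, "rz": 0, "claw": 0.6}
    - {"dx": 0, "dy": 0, "dz": 0.1, "rx": 0, "ry": 0, "rz": 0, "claw": 0.5}
    - {"dx": 0, "dy": 0, "dz": 0, "rx": 0, "ry": 0, "rz": 0, "claw": 0.3}
    - {"dx": 0, "dy": 0, "dz": -0.5, "rx": 0, "ry": 0, "rz": 0, "claw": 0.3}

```text
time: 6.65
tool_pos: [0.4938, 0.0798, 0.2015]
tool_rot: [-0.0, 0.622, 0.783, -0.001]
contact_force: [-0.2, -0.0, 0.1]
gripper_width: 0.7
```

Request:
play_rows:
  commands:
    - {"dx": 0, "dy": 0, "dz": -3, "rx": 0, "ry": 0, "rz": 0, "claw": 0.3}
    - {"dx": 0, "dy": 0, "dz": -7, "rx": 0, "ry": 0, "rz": 0, "claw": 0.4}
    - {"dx": 0, "dy": 0, "dz": -9, "rx": 0, "ry": 0, "rz": 0, "claw": 0.4}

```text
time: 6.95
tool_pos: [0.495, 0.08, 0.2958]
tool_rot: [0.002, 0.622, 0.783, 0.001]
contact_force: [0.4, 0.6, 0.2]
gripper_width: 0.597
```

```bash
python3 - <<'E'
from h import *
n="wrist"; s=monitor.state(); im=grab_frame(n);cv2.imwrite("pics/w8.png",im); pose=(s['tool_pos'],s['tool_rot'])
kt=bore+[0,0,.046]
print(proj(n,kt,pose)); np.savez("w8.npz",p=pose[0],q=pose[1])
a=grab_frame("scene");cv2.imwrite("pics/scene8.png",a);cv2.imwrite("pics/a8.png",cv2.resize(a[70:170,270:370],None,fx=6,fy=6,interpolation=cv2.INTER_CUBIC)); print(proj("scene",kt),proj("scene",kt-[0,0,.013]))
# pulley grasp start target
hy=np.array([-np.sin(np.radians(YH)),np.cos(np.radians(YH)),0]); hx=np.array([np.cos(np.radians(YH)),np.sin(np.radians(YH)),0])
pc=bore*[1,1,0]-.1*hy+[0,0,.125]; print(pc)
E
```

```text
[316.6846 208.1326]
[321.8518 105.1791] [321.8022 108.9848]
[ 0.5168 -0.0188  0.125 ]
```

View pics/w8.png

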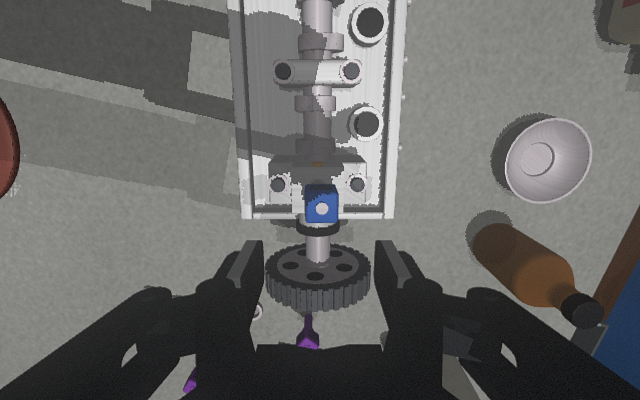

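View pics/a8.png

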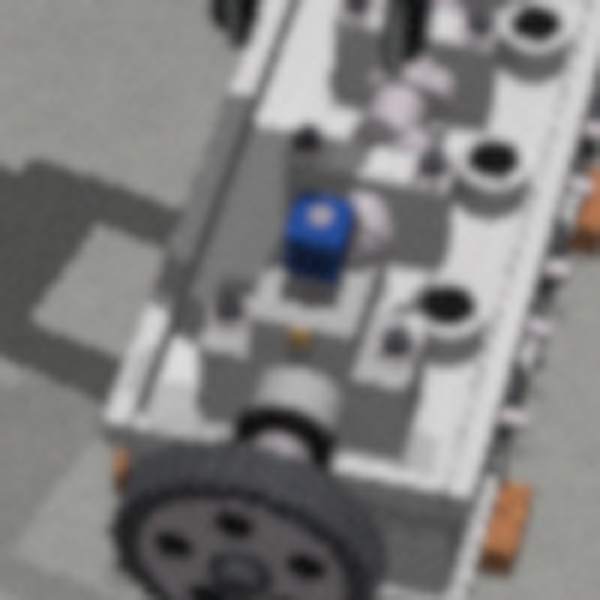

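The pin stands upright in the bore: scene knob dot at (322.9,105.3), as predicted for standing on the shaft. The next move is to the pulley, jaws along the shaft and tilted back for a long sweep.

```bash
cat >> h.py <<'E'
bore=np.array([.4940,.0797,.1695])
hy=np.array([-np.sin(np.radians(YH)),np.cos(np.radians(YH)),0]); hx=np.array([np.cos(np.radians(YH)),np.sin(np.radians(YH)),0])
pc=np.array([.5165,-.0175,.125])
def pul(tilt,rho):
    rot=Rt(YH-90,tilt); z=rot.as_matrix()[:,2]; return pc-rho*z,rot
E
python3 - <<'E'
from h import *
go([.45,-.02,.32],Rt(YH-90,0))
p,r=pul(35,.12);print(p); go(p,r)
E
```

```text
t 7.05 pos [0.4958 0.08   0.2966] d_cm [-8.71 -6.71 -2.37] w [ 0.0074 -0.0035  1.5715] F [-1.1  0.2  1. ] T [-0.04  0.03 -0.04] gw 0.601 j [ 0.01 -0.28  1.81 -0.    1.6  -0.22]
[ 0.4494 -0.033   0.2233]
t 7.05 pos [0.4958 0.08   0.2966] d_cm [-9.94 -7.13  7.3 ] w [-0.4714  0.4749  1.52  ] F [-1.1  0.2  1. ] T [-0.04  0.03 -0.04] gw 0.601 j [ 0.01 -0.28  1.81 -0.    1.6  -0.22]
```

Request:
play_rows:
  commands:
    - {"dx": -2, "dy": -1, "dz": -2, "rx": 0, "ry": 0, "rz": 0.14, "claw": 0.4}
    - {"dx": -5, "dy": -3, "dz": -2.4, "rx": 0, "ry": 0, "rz": 0.28, "claw": 0.4}
    - {"dx": -8.7, "dy": -6.7, "dz": -2.4, "rx": 0, "ry": 0, "rz": 0.43, "claw": 0.4}
    - {"dx": -8.7, "dy": -6.7, "dz": -2.4, "rx": 0, "ry": 0, "rz": 0.57, "claw": 0.4}
    - {"dx": -8.7, "dy": -6.7, "dz": -2.4, "rx": 0, "ry": 0, "rz": 0.72, "claw": 0.4}

```text
time: 7.55
tool_pos: [0.4492, -0.0211, 0.3192]
tool_rot: [0.002, 0.86, 0.51, 0.002]
contact_force: [-0.1, 0.9, -0.0]
gripper_width: 0.597
```

```bash
python3 - <<'E'
from h import *
go([.45,-.02,.32],Rt(YH-90,0))
p,r=pul(35,.14);print(p); go(p,r)
E
```

```text
t 7.55 pos [ 0.4492 -0.0211  0.3192] d_cm [ 0.14  0.02 -0.08] w [ 0.0044 -0.0046  0.8424] F [-0.1  0.9 -0. ] T [ 0.03 -0.01 -0.  ] gw 0.597 j [-0.21 -0.42  1.88  0.    1.67  0.29]
[ 0.4383 -0.0356  0.2397]
t 7.55 pos [ 0.4492 -0.0211  0.3192] d_cm [-1.81 -0.31  7.95] w [-0.2528  0.5692  0.8166] F [-0.1  0.9 -0. ] T [ 0.03 -0.01 -0.  ] gw 0.597 j [-0.21 -0.42  1.88  0.    1.67  0.29]
```

Request:
play_rows:
  commands:
    - {"dx": -0.4, "dy": 0, "dz": 1, "rx": -0.036, "ry": 0.081, "rz": 0.117, "claw": 0.4}
    - {"dx": -0.8, "dy": -0.1, "dz": 2, "rx": -0.072, "ry": 0.163, "rz": 0.233, "claw": 0.4}
    - {"dx": -1.2, "dy": -0.2, "dz": 3.5, "rx": -0.108, "ry": 0.244, "rz": 0.35, "claw": 0.4}
    - {"dx": -1.5, "dy": -0.2, "dz": 5, "rx": -0.144, "ry": 0.325, "rz": 0.467, "claw": 0.4}
    - {"dx": -1.8, "dy": -0.3, "dz": 6.5, "rx": -0.18, "ry": 0.407, "rz": 0.583, "claw": 0.4}

```text
time: 8.05
tool_pos: [0.438, -0.0357, 0.2524]
tool_rot: [-0.025, 0.948, 0.228, 0.22]
contact_force: [-0.2, 0.4, -0.6]
gripper_width: 0.605
```

```bash
python3 - <<'E'
from h import *
p,r=pul(35,.12);print(p); go(p,r)
E
```

```text
[ 0.4494 -0.033   0.2233]
t 8.05 pos [ 0.438  -0.0357  0.2524] d_cm [-0.22  0.11  3.13] w [-0.0723  0.1605  0.2275] F [-0.2  0.4 -0.6] T [-0.08  0.25  0.01] gw 0.605 j [-0.46 -0.75  2.24  0.33  1.35  0.62]
```

Request:
play_rows:
  commands:
    - {"dx": -0.1, "dy": 0, "dz": 1, "rx": -0.036, "ry": 0.08, "rz": 0.114, "claw": 0.4}
    - {"dx": -0.2, "dy": 0.1, "dz": 2, "rx": -0.072, "ry": 0.16, "rz": 0.227, "claw": 0.4}
    - {"dx": -0.2, "dy": 0.1, "dz": 3.1, "rx": -0.072, "ry": 0.16, "rz": 0.227, "claw": 0.4}
    - {"dx": -0.2, "dy": 0.1, "dz": 3.1, "rx": -0.072, "ry": 0.16, "rz": 0.227, "claw": 0.4}

```text
time: 8.45
tool_pos: [0.4486, -0.0323, 0.2208]
tool_rot: [-0.035, 0.948, 0.11, 0.296]
contact_force: [0.5, 0.6, 0.0]
gripper_width: 0.6
```

```bash
python3 - <<'E'
from h import *
s=monitor.state();im=grab_frame("wrist");cv2.imwrite("pics/w9.png",im);pose=(s['tool_pos'],s['tool_rot'])
for y in(-.111,-.089):
  for a in (-60,-35,-10): 
    q=pc+hy*(y+.1)+.055*(np.sin(np.radians(a))*hx+np.array([0,0,np.cos(np.radians(a))])); print(y,a,proj("wrist",q,pose))
p,r=pul(35,.036);print(p); go(p,r)
E
```

```text
-0.111 -60 [336.531 240.558]
-0.111 -35 [337.4964 210.9017]
-0.111 -10 [337.6828 174.6737]
-0.089 -60 [304.7959 240.4875]
-0.089 -35 [304.1075 210.833 ]
-0.089 -10 [304.0854 174.6113]
[ 0.4964 -0.0222  0.1545]
t 8.5 pos [ 0.4493 -0.0325  0.2226] d_cm [0.07 0.08 8.35] w [-0.0021  0.0031  0.0023] F [-0.1  0.3 -0.4] T [-0.06  0.28 -0.03] gw 0.6 j [-0.48 -0.85  2.38  0.42  1.17  0.78]
```

View pics/w9.png

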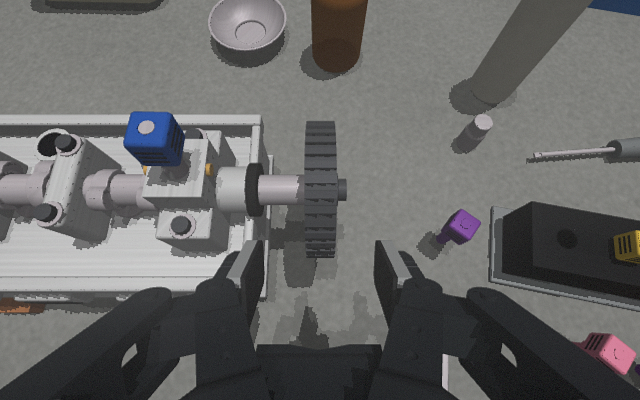

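The pulley rim spans columns 304 to 337 in the wrist view, as predicted, and sits centred between the fingers. Advancing.

Request:
play_rows:
  commands:
    - {"dx": 0.07, "dy": 0.08, "dz": 2, "rx": -0.002, "ry": 0.003, "rz": 0.002, "claw": 0.5}
    - {"dx": 0.07, "dy": 0.08, "dz": 5, "rx": -0.002, "ry": 0.003, "rz": 0.002, "claw": 0.5}
    - {"dx": 0.07, "dy": 0.08, "dz": 7.5, "rx": -0.002, "ry": 0.003, "rz": 0.002, "claw": 0.5}
    - {"dx": 0.07, "dy": 0.08, "dz": 8.3, "rx": -0.002, "ry": 0.003, "rz": 0.002, "claw": 0.5}
    - {"dx": 0.07, "dy": 0.08, "dz": 8.3, "rx": -0.002, "ry": 0.003, "rz": 0.002, "claw": 0.5}

```text
time: 9.0
tool_pos: [0.4963, -0.0217, 0.1542]
tool_rot: [-0.035, 0.948, 0.109, 0.297]
contact_force: [0.2, 0.8, -0.7]
gripper_width: 0.5
```

```bash
python3 - <<'E'
from h import *
s=monitor.state();im=grab_frame("wrist");cv2.imwrite("pics/w10.png",im[100:400,150:550])
p,r=pul(35,.036);go(p,r)
E
```

```text
t 9.05 pos [ 0.4966 -0.0221  0.1555] d_cm [-0.07 -0.    0.07] w [-0.001   0.0009  0.0014] F [ 0.6 -0.3  1. ] T [-0.03  0.28 -0.02] gw 0.5 j [-0.39 -0.61  2.36  0.43  0.92  0.78]
```

View pics/w10.png

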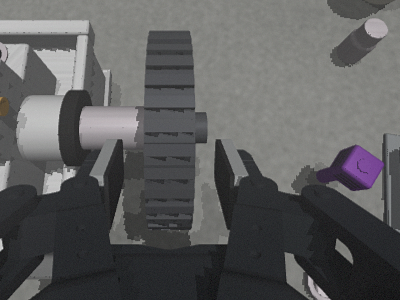

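The rim is centred between the pads (pulley 145–195, pads at 122 and 218 in the crop). Closing.

Request:
play_rows:
  commands:
    - {"dx": 0, "dy": 0, "dz": 0.05, "rx": 0, "ry": 0, "rz": 0, "claw": 0.65}
    - {"dx": 0, "dy": 0, "dz": 0.05, "rx": 0, "ry": 0, "rz": 0, "claw": 0.8}
    - {"dx": 0, "dy": 0, "dz": 0.05, "rx": 0, "ry": 0, "rz": 0, "claw": 1}
    - {"dx": 0, "dy": 0, "dz": 0.05, "rx": 0, "ry": 0, "rz": 0, "claw": 1}

```text
time: 9.45
tool_pos: [0.4974, -0.0218, 0.1574]
tool_rot: [-0.035, 0.947, 0.11, 0.3]
contact_force: [-4.0, 3.5, 5.2]
gripper_width: 0.24
```

```bash
cat >> h.py <<'E'
def status(tgt=None):
    s=monitor.state(); r=Rq(s['tool_rot']); z=r.as_matrix()[:,2]; x=r.as_matrix()[:,0]
    v=s['tool_pos']-pc
    tilt=np.degrees(np.arctan2(z@hx,-z[2])); ang=np.degrees(np.arctan2(v@hx,v[2])); rho=np.hypot(v@hx,v[2])
    tq=s['ft_torque']; F=s['contact_force']
    print("t",round(s['time'],2),"tilt %.2f ang %.2f rho %.4f lat %.4f"%(tilt,ang,rho,v@hy),"Ftan %.1f Frad %.1f Fy %.1f"%(F@x,F@z,F@hy),"T",tq.round(2),"gw",round(s['gripper_width'],3))
    if tgt is not None:
        p,rr=pul(tgt,rho if abs(rho-.036)<.004 else .036); go(p,rr)
    return s
E
python3 - <<'E'
from h import *
status(23)
E
```

```text
t 9.45 tilt 35.11 ang -31.17 rho 0.0378 lat 0.0001 Ftan 0.4 Frad -6.0 Fy 4.3 T [0.57 0.48 0.41] gw 0.24
t 9.45 pos [ 0.4974 -0.0218  0.1574] d_cm [0.53 0.01 0.08] w [-0.0013 -0.2113  0.0021] F [-4.   3.5  5.2] T [0.57 0.48 0.41] gw 0.24 j [-0.39 -0.62  2.36  0.43  0.92  0.77]
```

```bash
cat >> h.py <<'E'
def turn(deg):
    s=status(); r=Rq(s['tool_rot']); Q=R.from_rotvec(hy*np.radians(deg))  # +: top moves to hx
    p=pc+Q.apply(s['tool_pos']-pc); d=r.inv().apply(p-s['tool_pos'])*100; w=(r.inv()*Q*r).as_rotvec()
    print("turn",deg,"d_cm",d.round(3),"w",w.round(4))
E
python3 - <<'E'
from h import *
turn(5);turn(10)
E
```

```text
t 9.45 tilt 35.11 ang -31.17 rho 0.0378 lat 0.0001 Ftan 0.4 Frad -6.0 Fy 4.3 T [0.57 0.48 0.41] gw 0.24
turn 5 d_cm [0.328 0.001 0.037] w [ 0.0002 -0.0873  0.0001]
t 9.45 tilt 35.11 ang -31.17 rho 0.0378 lat 0.0001 Ftan 0.4 Frad -6.0 Fy 4.3 T [0.57 0.48 0.41] gw 0.24
turn 10 d_cm [0.652 0.001 0.102] w [ 0.0003 -0.1745  0.0003]
```

Request:
play_rows:
  commands:
    - {"dx": 0.13, "dy": 0, "dz": 0.015, "rx": 0, "ry": -0.035, "rz": 0, "claw": 1}
    - {"dx": 0.26, "dy": 0, "dz": 0.03, "rx": 0, "ry": -0.07, "rz": 0, "claw": 1}
    - {"dx": 0.39, "dy": 0, "dz": 0.05, "rx": 0, "ry": -0.105, "rz": 0, "claw": 1}
    - {"dx": 0.52, "dy": 0, "dz": 0.075, "rx": 0, "ry": -0.14, "rz": 0, "claw": 1}
    - {"dx": 0.65, "dy": 0, "dz": 0.1, "rx": 0, "ry": -0.175, "rz": 0, "claw": 1}

```text
time: 9.95
tool_pos: [0.5029, -0.0205, 0.1603]
tool_rot: [-0.025, 0.97, 0.112, 0.215]
contact_force: [2.0, 1.5, -4.2]
gripper_width: 0.241
```

```bash
cat >> h.py <<'E'
def look(tag):
    a=grab_frame("scene"); cv2.imwrite(f"pics/s_{tag}.png",a)
    b=a[85:135,295:355].astype(int); m=(b[:,:,0]>90)&(b[:,:,0]>b[:,:,2]*1.7)&(b[:,:,0]>b[:,:,1]*1.5)
    ys,xs=np.nonzero(m)
    print("blue n",m.sum(),"rows",ys.min()+85 if len(ys) else None,ys.max()+85 if len(ys) else None,"mean",(ys.mean()+85).round(2) if len(ys) else None,(xs.mean()+295).round(2) if len(ys) else None)
E
python3 - <<'E'
from h import *
look("t1");turn(3)
a=cv2.imread("pics/scene8.png")
b=a[85:135,295:355].astype(int); m=(b[:,:,0]>90)&(b[:,:,0]>b[:,:,2]*1.7)&(b[:,:,0]>b[:,:,1]*1.5); ys,xs=np.nonzero(m);print(m.sum(),ys.mean()+85,ys.min()+85,ys.max()+85)
a=cv2.imread("pics/s_t1.png");cv2.imwrite("pics/a11.png",cv2.resize(a[70:170,270:370],None,fx=6,fy=6,interpolation=cv2.INTER_CUBIC))
E
```

```text
blue n 66 rows 102 110 mean 106.48 319.14
t 10.0 tilt 24.96 ang -20.96 rho 0.0380 lat 0.0002 Ftan -1.0 Frad 0.2 Fy -0.3 T [-0.11  0.45 -0.04] gw 0.243
turn 3 d_cm [0.198 0.    0.019] w [ 0.0001 -0.0524  0.0001]
64 106.875 102 111
```

View pics/a11.png

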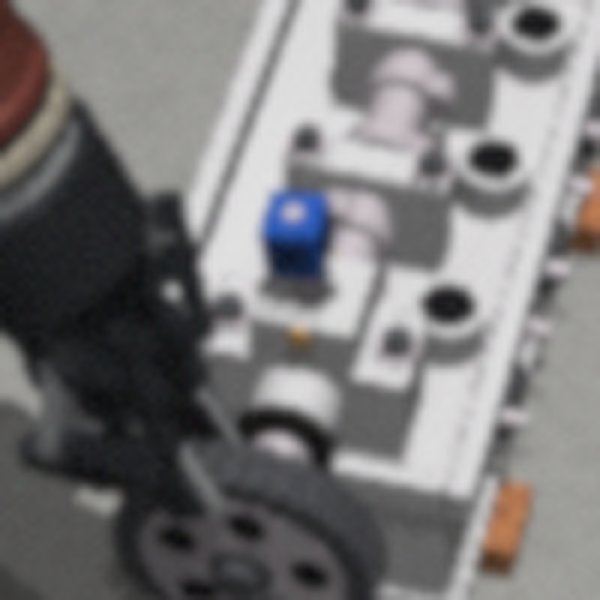

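The shaft turns: the pin leans slightly toward head −x, with its tip dragged along, and has not dropped (blue rows 102–110). I'll go on in small steps and check after each.

Request:
play_rows:
  commands:
    - {"dx": 0.11, "dy": 0, "dz": 0.01, "rx": 0, "ry": -0.029, "rz": 0, "claw": 1}
    - {"dx": 0.22, "dy": 0, "dz": 0.02, "rx": 0, "ry": -0.058, "rz": 0, "claw": 1}
    - {"dx": 0.33, "dy": 0, "dz": 0.035, "rx": 0, "ry": -0.087, "rz": 0, "claw": 1}

```text
time: 10.3
tool_pos: [0.5061, -0.0197, 0.1615]
tool_rot: [-0.02, 0.979, 0.113, 0.171]
contact_force: [-0.2, 0.5, -3.6]
gripper_width: 0.243
```

```bash
python3 - <<'E'
from h import *
look("t2");turn(3)
E
```

```text
blue n 64 rows 102 110 mean 106.33 319.31
t 10.35 tilt 19.77 ang -15.72 rho 0.0381 lat 0.0002 Ftan -1.9 Frad -0.7 Fy 0.2 T [-0.13  0.52  0.01] gw 0.237
turn 3 d_cm [0.198 0.001 0.019] w [ 0.0001 -0.0524  0.0001]
```

Request:
play_rows:
  commands:
    - {"dx": 0.1, "dy": 0, "dz": 0.01, "rx": 0, "ry": -0.026, "rz": 0, "claw": 1}
    - {"dx": 0.2, "dy": 0, "dz": 0.02, "rx": 0, "ry": -0.052, "rz": 0, "claw": 1}

```text
time: 10.55
tool_pos: [0.5082, -0.0192, 0.1621]
tool_rot: [-0.017, 0.983, 0.114, 0.144]
contact_force: [-1.9, 0.0, -2.3]
gripper_width: 0.238
```

```bash
python3 - <<'E'
from h import *
look("t3");turn(3)
E
```

```text
blue n 63 rows 102 112 mean 106.35 319.32
t 10.6 tilt 16.59 ang -12.46 rho 0.0381 lat 0.0002 Ftan -2.6 Frad -0.3 Fy -0.7 T [-0.21  0.63 -0.05] gw 0.245
turn 3 d_cm [0.198 0.001 0.02 ] w [ 0.0001 -0.0524  0.0001]
```

Request:
play_rows:
  commands:
    - {"dx": 0.1, "dy": 0, "dz": 0.01, "rx": 0, "ry": -0.026, "rz": 0, "claw": 1}
    - {"dx": 0.2, "dy": 0, "dz": 0.02, "rx": 0, "ry": -0.052, "rz": 0, "claw": 1}

```text
time: 10.8
tool_pos: [0.5102, -0.0188, 0.1626]
tool_rot: [-0.014, 0.987, 0.114, 0.116]
contact_force: [-2.9, 0.9, -0.6]
gripper_width: 0.24
```

```bash
python3 - <<'E'
from h import *
look("t4");turn(3)
E
```

```text
blue n 63 rows 102 110 mean 106.19 319.32
t 10.85 tilt 13.41 ang -9.21 rho 0.0381 lat 0.0002 Ftan -3.0 Frad -2.4 Fy 0.1 T [-0.12  0.79 -0.05] gw 0.239
turn 3 d_cm [0.198 0.001 0.02 ] w [ 0.0002 -0.0524  0.0001]
```

Request:
play_rows:
  commands:
    - {"dx": 0.1, "dy": 0, "dz": 0.01, "rx": 0, "ry": -0.026, "rz": 0, "claw": 1}
    - {"dx": 0.2, "dy": 0, "dz": 0.02, "rx": 0, "ry": -0.052, "rz": 0, "claw": 1}

```text
time: 11.05
tool_pos: [0.5123, -0.0182, 0.1629]
tool_rot: [-0.011, 0.989, 0.115, 0.089]
contact_force: [-3.7, 0.5, 0.4]
gripper_width: 0.242
```

```bash
python3 - <<'E'
from h import *
look("t5");turn(3)
E
```

```text
blue n 67 rows 102 110 mean 106.12 319.07
t 11.1 tilt 10.23 ang -5.89 rho 0.0382 lat 0.0002 Ftan -4.5 Frad -1.9 Fy 0.4 T [-0.22  0.87 -0.12] gw 0.24
turn 3 d_cm [0.199 0.001 0.02 ] w [ 0.0002 -0.0524  0.0001]
```

Request:
play_rows:
  commands:
    - {"dx": 0.1, "dy": 0, "dz": 0.01, "rx": 0, "ry": -0.026, "rz": 0, "claw": 1}
    - {"dx": 0.2, "dy": 0, "dz": 0.02, "rx": 0, "ry": -0.052, "rz": 0, "claw": 1}

```text
time: 11.3
tool_pos: [0.5144, -0.0177, 0.1631]
tool_rot: [-0.008, 0.991, 0.115, 0.061]
contact_force: [-4.1, -0.7, -0.6]
gripper_width: 0.242
```

```bash
python3 - <<'E'
from h import *
look("t6");turn(3)
E
```

```text
blue n 40 rows 102 110 mean 105.9 321.32
t 11.35 tilt 7.04 ang -2.66 rho 0.0382 lat 0.0002 Ftan -4.9 Frad -1.9 Fy 0.2 T [-0.18  1.04 -0.12] gw 0.241
turn 3 d_cm [0.199 0.001 0.02 ] w [ 0.0002 -0.0524  0.0001]
```

```bash
python3 - <<'E'
import cv2,numpy as np
f=lambda t:cv2.resize(cv2.imread(f"pics/s_{t}.png")[80:180,270:370],(400,400),interpolation=cv2.INTER_CUBIC)
cv2.imwrite("pics/a12.png",np.hstack([f("t3"),f("t6")]))
E
```

```text
(no output)
```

View pics/a12.png

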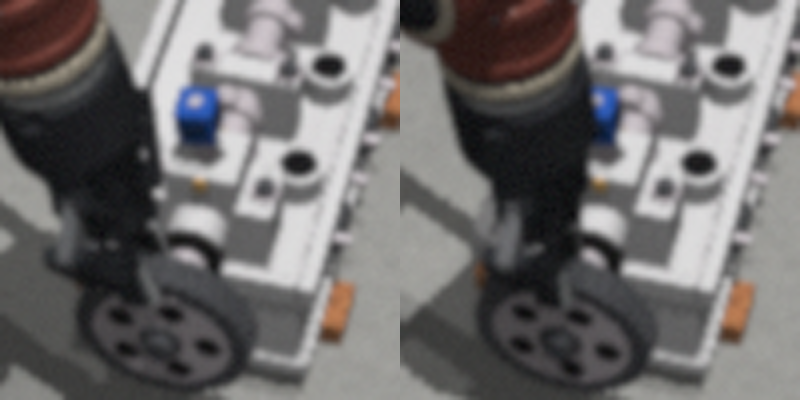

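The gripper now covers the pin in the scene view. Checking the wrist and top views instead.

```bash
python3 - <<'E'
from h import *
w=grab_frame("wrist");t=grab_frame("top")
cv2.imwrite("pics/a13.png",np.hstack([cv2.resize(w,(480,300)),cv2.resize(t[150:300,150:310],(320,300))]))
cv2.imwrite("pics/w13.png",w)
E
```

```text
(no output)
```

View pics/a13.png

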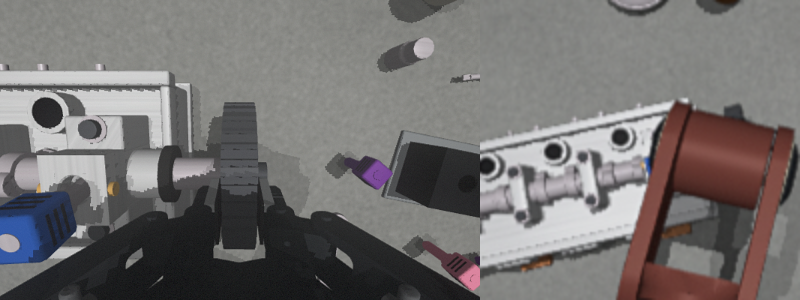

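The wrist view shows the pin well (blue knob at the lower left, shank visible between knob and boss). I'll use it from here.

```bash
cat >> h.py <<'E'
def wl(tag):
    s=monitor.state(); a=grab_frame("wrist"); cv2.imwrite(f"pics/w_{tag}.png",a); pose=(s['tool_pos'],s['tool_rot'])
    b=a.astype(int); m=((b[:,:,0]>60)&(b[:,:,0]>b[:,:,2]*1.8)&(b[:,:,0]>b[:,:,1]*1.4)); m[:,330:]=0; m[:, :]&=True
    ys,xs=np.nonzero(m)
    k=bore+[0,0,.033]
    print("blue n",m.sum(),"ctr",xs.mean().round(1),ys.mean().round(1),"pred stand",proj("wrist",k,pose).round(1),"dropped",proj("wrist",k-[0,0,.013],pose).round(1))
    cv2.imwrite(f"pics/wc_{tag}.png",cv2.resize(a[150:400,0:250],(500,500)))
E
python3 - <<'E'
from h import *
wl("u0");turn(3)
E
```

```text
blue n 5913 ctr 44.7 304.1 pred stand [ 39.6 284.4] dropped [ 67.3 271.1]
t 11.5 tilt 7.23 ang -2.73 rho 0.0382 lat 0.0002 Ftan -2.4 Frad -1.3 Fy 1.0 T [-0.03  0.82 -0.04] gw 0.242
turn 3 d_cm [0.199 0.001 0.021] w [ 0.0002 -0.0524  0.0001]
```

Request:
play_rows:
  commands:
    - {"dx": 0.1, "dy": 0, "dz": 0.01, "rx": 0, "ry": -0.026, "rz": 0, "claw": 1}
    - {"dx": 0.2, "dy": 0, "dz": 0.02, "rx": 0, "ry": -0.052, "rz": 0, "claw": 1}

```text
time: 11.7
tool_pos: [0.5164, -0.0173, 0.1632]
tool_rot: [-0.005, 0.993, 0.115, 0.036]
contact_force: [-4.6, -0.6, 0.3]
gripper_width: 0.24
```

```bash
python3 - <<'E'
from h import *
wl("u1");turn(3)
E
```

```text
blue n 6069 ctr 45.4 314.2 pred stand [ 41.2 294.4] dropped [ 68.4 278.6]
t 11.75 tilt 4.07 ang 0.40 rho 0.0382 lat 0.0002 Ftan -5.9 Frad -3.3 Fy 0.4 T [-0.21  1.21 -0.09] gw 0.24
turn 3 d_cm [0.199 0.001 0.021] w [ 0.0002 -0.0524  0.0001]
```

View pics/wc_u1.png

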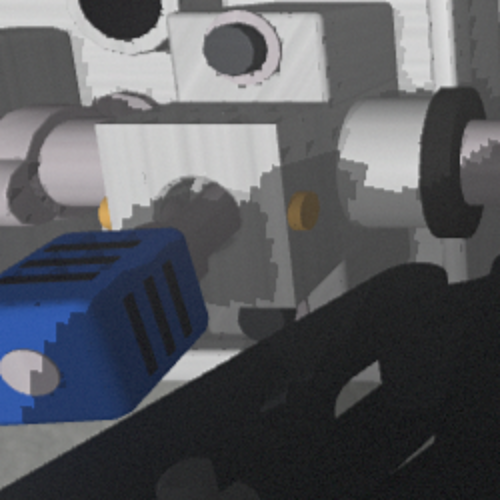

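Request:
play_rows:
  commands:
    - {"dx": 0.1, "dy": 0, "dz": 0.01, "rx": 0, "ry": -0.026, "rz": 0, "claw": 1}
    - {"dx": 0.2, "dy": 0, "dz": 0.02, "rx": 0, "ry": -0.052, "rz": 0, "claw": 1}

```text
time: 11.95
tool_pos: [0.5185, -0.0168, 0.1632]
tool_rot: [-0.001, 0.993, 0.115, 0.008]
contact_force: [-4.9, -0.1, 1.5]
gripper_width: 0.24
```

```bash
python3 - <<'E'
from h import *
wl("u2");turn(3)
E
```

```text
blue n 6017 ctr 46.4 323.0 pred stand [ 43.6 305.2] dropped [ 70.1 286.8]
t 12.0 tilt 0.90 ang 3.67 rho 0.0383 lat 0.0002 Ftan -5.4 Frad -1.5 Fy 0.4 T [-0.16  1.23 -0.12] gw 0.244
turn 3 d_cm [0.199 0.001 0.021] w [ 0.0002 -0.0524  0.0001]
```

Request:
play_rows:
  commands:
    - {"dx": 0.1, "dy": 0, "dz": 0.01, "rx": 0, "ry": -0.026, "rz": 0, "claw": 1}
    - {"dx": 0.2, "dy": 0, "dz": 0.02, "rx": 0, "ry": -0.052, "rz": 0, "claw": 1}

```text
time: 12.2
tool_pos: [0.5206, -0.0163, 0.1631]
tool_rot: [0.002, 0.993, 0.115, -0.019]
contact_force: [-5.4, 0.5, 0.7]
gripper_width: 0.243
```

```bash
python3 - <<'E'
from h import *
wl("u3");turn(3)
E
```

```text
blue n 5671 ctr 47.5 328.3 pred stand [ 46.5 315.3] dropped [ 72.1 294.5]
t 12.25 tilt -2.26 ang 6.84 rho 0.0383 lat 0.0002 Ftan -6.2 Frad -1.3 Fy 1.3 T [-0.27  1.25 -0.1 ] gw 0.243
turn 3 d_cm [0.199 0.001 0.021] w [ 0.0002 -0.0524  0.0001]
```

Request:
play_rows:
  commands:
    - {"dx": 0.1, "dy": 0, "dz": 0.01, "rx": 0, "ry": -0.026, "rz": 0, "claw": 1}
    - {"dx": 0.2, "dy": 0, "dz": 0.02, "rx": 0, "ry": -0.052, "rz": 0, "claw": 1}

```text
time: 12.45
tool_pos: [0.5226, -0.0159, 0.1628]
tool_rot: [0.005, 0.992, 0.115, -0.047]
contact_force: [-4.9, -0.0, 2.1]
gripper_width: 0.236
```

```bash
python3 - <<'E'
from h import *
wl("u4");turn(3)
E
```

```text
blue n 5073 ctr 48.3 332.9 pred stand [ 49.6 324.7] dropped [ 74.2 301.8]
t 12.5 tilt -5.42 ang 9.96 rho 0.0384 lat 0.0002 Ftan -6.0 Frad -1.0 Fy 0.7 T [-0.2   1.17 -0.23] gw 0.24
turn 3 d_cm [0.2   0.001 0.021] w [ 0.0002 -0.0524  0.0001]
```

View pics/wc_u4.png

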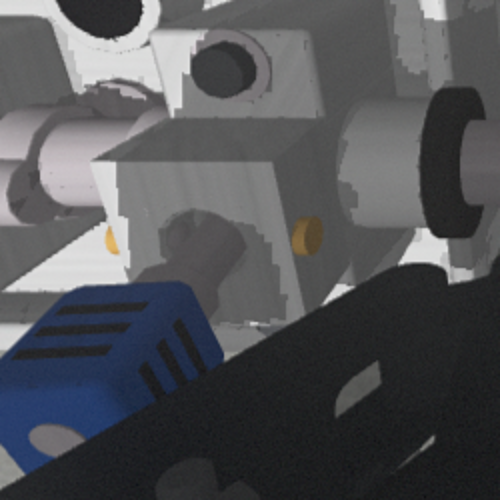

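```bash
cat >> h.py <<'E'
def wb(tag):
    wl(tag); a=cv2.imread(f"pics/w_{tag}.png"); b=a.astype(int); m=((b[:,:,0]>60)&(b[:,:,0]>b[:,:,2]*1.8)&(b[:,:,0]>b[:,:,1]*1.4)); m[:,330:]=0
    ys,xs=np.nonzero(m); print("blue minrow %.0f maxcol %.0f"%(np.percentile(ys,1),np.percentile(xs,99)))
E
python3 - <<'E'
import cv2,numpy as np
for t in("u0","u1","u2","u3","u4"):
    a=cv2.imread(f"pics/w_{t}.png"); b=a.astype(int); m=((b[:,:,0]>60)&(b[:,:,0]>b[:,:,2]*1.8)&(b[:,:,0]>b[:,:,1]*1.4)); m[:,330:]=0
    ys,xs=np.nonzero(m); print(t,np.percentile(ys,1),np.percentile(xs,99))
E
```

```text
u0 258.0 96.0
u1 266.0 99.0
u2 276.0 101.0
u3 285.0 104.0
u4 293.0 106.0
```

Request:
play_rows:
  commands:
    - {"dx": 0.1, "dy": 0, "dz": 0.01, "rx": 0, "ry": -0.026, "rz": 0, "claw": 1}
    - {"dx": 0.2, "dy": 0, "dz": 0.02, "rx": 0, "ry": -0.052, "rz": 0, "claw": 1}

```text
time: 12.7
tool_pos: [0.5247, -0.0154, 0.1625]
tool_rot: [0.008, 0.991, 0.115, -0.074]
contact_force: [-5.7, -0.2, 1.5]
gripper_width: 0.237
```

```bash
python3 - <<'E'
from h import *
wb("u5");turn(3)
E
```

```text
blue n 4544 ctr 49.3 338.1 pred stand [ 53.2 333.4] dropped [ 76.7 308.6]
blue minrow 301 maxcol 107
t 12.75 tilt -8.56 ang 13.11 rho 0.0383 lat 0.0003 Ftan -6.2 Frad -1.3 Fy 0.9 T [-0.27  1.14 -0.09] gw 0.239
turn 3 d_cm [0.2   0.001 0.021] w [ 0.0002 -0.0524  0.0001]
```

Request:
play_rows:
  commands:
    - {"dx": 0.1, "dy": 0, "dz": 0.01, "rx": 0, "ry": -0.026, "rz": 0, "claw": 1}
    - {"dx": 0.2, "dy": 0, "dz": 0.02, "rx": 0, "ry": -0.052, "rz": 0, "claw": 1}

```text
time: 12.95
tool_pos: [0.5266, -0.0149, 0.162]
tool_rot: [0.011, 0.988, 0.115, -0.101]
contact_force: [-5.8, -0.2, 1.8]
gripper_width: 0.239
```

```bash
python3 - <<'E'
from h import *
wb("u6");turn(3)
E
```

```text
blue n 3801 ctr 51.2 342.5 pred stand [ 57.1 341.3] dropped [ 79.4 314.9]
blue minrow 308 maxcol 107
t 13.0 tilt -11.69 ang 16.25 rho 0.0384 lat 0.0003 Ftan -5.1 Frad -0.4 Fy 0.9 T [-0.24  1.1  -0.17] gw 0.24
turn 3 d_cm [0.2   0.001 0.021] w [ 0.0002 -0.0524  0.0001]
```

Request:
play_rows:
  commands:
    - {"dx": 0.1, "dy": 0, "dz": 0.01, "rx": 0, "ry": -0.026, "rz": 0, "claw": 1}
    - {"dx": 0.2, "dy": 0, "dz": 0.02, "rx": 0, "ry": -0.052, "rz": 0, "claw": 1}

```text
time: 13.2
tool_pos: [0.5286, -0.0145, 0.1614]
tool_rot: [0.014, 0.985, 0.115, -0.128]
contact_force: [-6.2, -0.7, 1.5]
gripper_width: 0.236
```

```bash
python3 - <<'E'
from h import *
wb("u7");turn(3)
E
```

```text
blue n 2836 ctr 54.3 344.5 pred stand [ 61.4 348.4] dropped [ 82.4 320.7]
blue minrow 315 maxcol 107
t 13.25 tilt -14.81 ang 19.35 rho 0.0385 lat 0.0003 Ftan -6.6 Frad -0.8 Fy 1.2 T [-0.24  1.11 -0.11] gw 0.239
turn 3 d_cm [0.2   0.001 0.021] w [ 0.0002 -0.0524  0.    ]
```

Request:
play_rows:
  commands:
    - {"dx": 0.1, "dy": 0, "dz": 0.01, "rx": 0, "ry": -0.026, "rz": 0, "claw": 1}
    - {"dx": 0.2, "dy": 0, "dz": 0.02, "rx": 0, "ry": -0.052, "rz": 0, "claw": 1}

```text
time: 13.45
tool_pos: [0.5305, -0.014, 0.1607]
tool_rot: [0.017, 0.981, 0.114, -0.154]
contact_force: [-6.0, -0.9, 1.9]
gripper_width: 0.242
```

```bash
python3 - <<'E'
from h import *
wb("u8");turn(3)
E
```

```text
blue n 1956 ctr 59.3 344.7 pred stand [ 65.9 354.9] dropped [ 85.6 325.9]
blue minrow 322 maxcol 106
t 13.5 tilt -17.92 ang 22.42 rho 0.0385 lat 0.0003 Ftan -6.3 Frad -0.0 Fy 1.1 T [-0.29  1.1  -0.2 ] gw 0.242
turn 3 d_cm [0.2   0.001 0.021] w [ 0.0002 -0.0524  0.    ]
```

View pics/wc_u8.png

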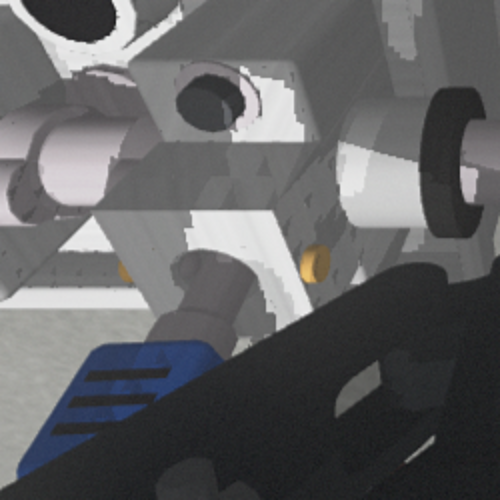

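Request:
play_rows:
  commands:
    - {"dx": 0.1, "dy": 0, "dz": 0.01, "rx": 0, "ry": -0.026, "rz": 0, "claw": 1}
    - {"dx": 0.2, "dy": 0, "dz": 0.02, "rx": 0, "ry": -0.052, "rz": 0, "claw": 1}

```text
time: 13.7
tool_pos: [0.5323, -0.0136, 0.1599]
tool_rot: [0.02, 0.977, 0.114, -0.181]
contact_force: [-5.6, -1.4, 1.8]
gripper_width: 0.242
```

```bash
python3 - <<'E'
from h import *
wb("u9");turn(3)
E
```

```text
blue n 1340 ctr 63.5 344.4 pred stand [ 70.5 360.4] dropped [ 88.9 330.6]
blue minrow 327 maxcol 105
t 13.75 tilt -21.02 ang 25.51 rho 0.0385 lat 0.0003 Ftan -5.3 Frad 0.1 Fy 0.9 T [-0.25  1.06 -0.16] gw 0.241
turn 3 d_cm [0.201 0.001 0.021] w [ 0.0002 -0.0524  0.    ]
```

Request:
play_rows:
  commands:
    - {"dx": 0.1, "dy": 0, "dz": 0.01, "rx": 0, "ry": -0.026, "rz": 0, "claw": 1}
    - {"dx": 0.2, "dy": 0, "dz": 0.02, "rx": 0, "ry": -0.052, "rz": 0, "claw": 1}

```text
time: 13.95
tool_pos: [0.5341, -0.0131, 0.159]
tool_rot: [0.023, 0.971, 0.113, -0.207]
contact_force: [-5.5, -0.5, 2.0]
gripper_width: 0.242
```

```bash
python3 - <<'E'
from h import *
wb("u10");turn(3)
E
```

```text
blue n 954 ctr 64.1 346.0 pred stand [ 75.4 365.3] dropped [ 92.4 334.8]
blue minrow 333 maxcol 101
t 14.0 tilt -24.11 ang 28.59 rho 0.0386 lat 0.0003 Ftan -6.5 Frad 0.1 Fy 0.8 T [-0.27  1.09 -0.16] gw 0.241
turn 3 d_cm [0.201 0.001 0.021] w [ 0.0002 -0.0524  0.    ]
```

View pics/wc_u10.png

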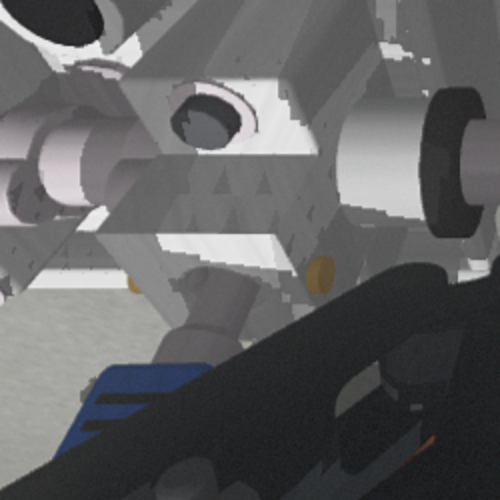

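Request:
play_rows:
  commands:
    - {"dx": 0.1, "dy": 0, "dz": 0.01, "rx": 0, "ry": -0.026, "rz": 0, "claw": 1}
    - {"dx": 0.2, "dy": 0, "dz": 0.02, "rx": 0, "ry": -0.052, "rz": 0, "claw": 1}

```text
time: 14.2
tool_pos: [0.5359, -0.0127, 0.158]
tool_rot: [0.026, 0.966, 0.112, -0.233]
contact_force: [-5.9, -0.5, 1.0]
gripper_width: 0.24
```

```bash
python3 - <<'E'
from h import *
wb("u11");look("u11");turn(3)
f=lambda t:cv2.resize(cv2.imread(f"pics/s_{t}.png")[80:180,270:370],(400,400),interpolation=cv2.INTER_CUBIC)
cv2.imwrite("pics/a14.png",np.hstack([f("u11"),cv2.resize(cv2.imread("pics/wc_u11.png"),(400,400))]))
E
```

```text
blue n 640 ctr 67.4 346.6 pred stand [ 80.3 369.4] dropped [ 95.9 338.4]
blue minrow 336 maxcol 97
blue n 44 rows 102 108 mean 105.39 319.34
t 14.3 tilt -27.11 ang 31.62 rho 0.0386 lat 0.0003 Ftan -5.5 Frad 0.1 Fy 1.0 T [-0.23  1.05 -0.19] gw 0.239
turn 3 d_cm [0.201 0.001 0.021] w [ 0.0002 -0.0524  0.    ]
```

View pics/a14.png

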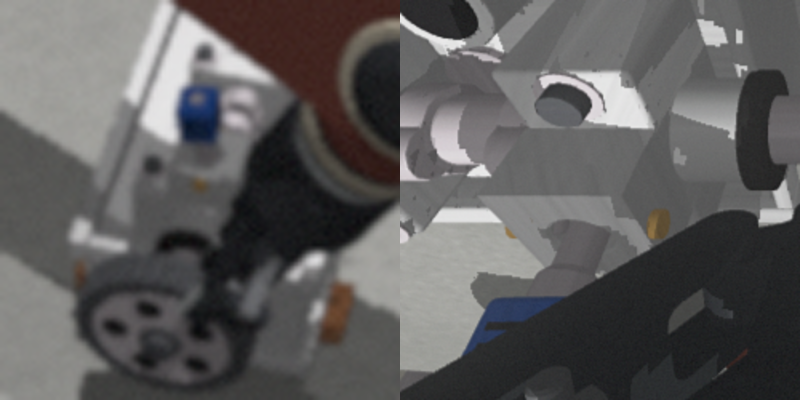

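The scene view shows the pin again (knob dot about (319,104.5), still up). I'll use the scene view from here.

Request:
play_rows:
  commands:
    - {"dx": 0.1, "dy": 0, "dz": 0.01, "rx": 0, "ry": -0.026, "rz": 0, "claw": 1}
    - {"dx": 0.2, "dy": 0, "dz": 0.02, "rx": 0, "ry": -0.052, "rz": 0, "claw": 1}

```text
time: 14.5
tool_pos: [0.5376, -0.0123, 0.157]
tool_rot: [0.029, 0.959, 0.112, -0.258]
contact_force: [-6.6, -0.8, 2.1]
gripper_width: 0.238
```

```bash
python3 - <<'E'
from h import *
look("v1");turn(3)
E
```

```text
blue n 37 rows 102 108 mean 105.38 319.76
t 14.55 tilt -30.16 ang 34.59 rho 0.0386 lat 0.0003 Ftan -7.3 Frad -0.1 Fy 0.2 T [-0.26  1.05 -0.16] gw 0.243
turn 3 d_cm [0.201 0.001 0.021] w [ 0.0002 -0.0524  0.    ]
```

Request:
play_rows:
  commands:
    - {"dx": 0.1, "dy": 0, "dz": 0.01, "rx": 0, "ry": -0.026, "rz": 0, "claw": 1}
    - {"dx": 0.2, "dy": 0, "dz": 0.02, "rx": 0, "ry": -0.052, "rz": 0, "claw": 1}

```text
time: 14.75
tool_pos: [0.5392, -0.012, 0.1558]
tool_rot: [0.032, 0.952, 0.111, -0.283]
contact_force: [-5.2, 0.5, 2.4]
gripper_width: 0.24
```

```bash
python3 - <<'E'
from h import *
look("v2");turn(3)
E
```

```text
blue n 41 rows 103 110 mean 106.78 322.85
t 14.8 tilt -33.20 ang 37.62 rho 0.0386 lat 0.0003 Ftan -5.6 Frad 1.3 Fy 0.4 T [-0.28  1.03 -0.15] gw 0.243
turn 3 d_cm [0.201 0.001 0.021] w [ 0.0002 -0.0524  0.    ]
```

Request:
play_rows:
  commands:
    - {"dx": 0.1, "dy": 0, "dz": 0.01, "rx": 0, "ry": -0.026, "rz": 0, "claw": 1}
    - {"dx": 0.2, "dy": 0, "dz": 0.02, "rx": 0, "ry": -0.052, "rz": 0, "claw": 1}

```text
time: 15.0
tool_pos: [0.5407, -0.0116, 0.1545]
tool_rot: [0.035, 0.944, 0.11, -0.309]
contact_force: [-5.8, -1.2, 2.6]
gripper_width: 0.24
```

```bash
python3 - <<'E'
from h import *
look("v3");turn(3); print(monitor.state()['joint_pos'])
f=lambda t:cv2.resize(cv2.imread(f"pics/s_{t}.png")[80:180,270:370],(400,400),interpolation=cv2.INTER_CUBIC)
cv2.imwrite("pics/a15.png",np.hstack([f("u11"),f("v3")]))
E
```

```text
blue n 31 rows 106 112 mean 109.39 322.45
t 15.05 tilt -36.24 ang 40.61 rho 0.0387 lat 0.0003 Ftan -6.0 Frad 0.4 Fy 0.3 T [-0.3   1.01 -0.16] gw 0.24
turn 3 d_cm [0.201 0.001 0.021] w [ 0.0002 -0.0524  0.    ]
[-0.0692  0.3324  1.5198 -0.1833  1.8957  1.2654]
```

View pics/a15.png

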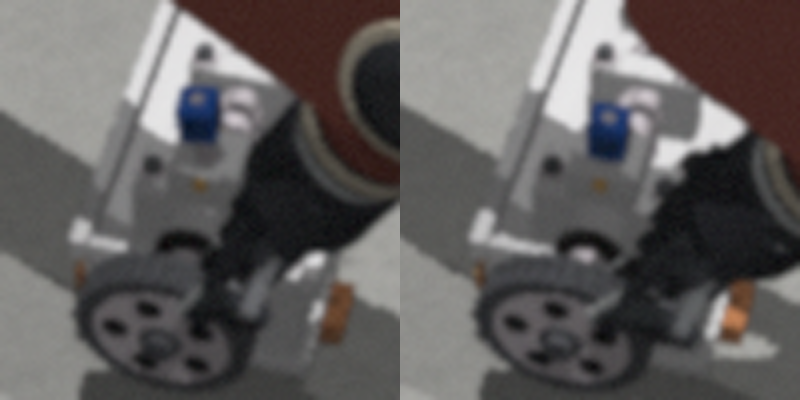

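The pin has dropped: the knob's dot moved from row 104.5 to 109.2 (+4 px, about 13 mm), and the rim force stayed at its running level (about 6 N), so the shaft isn't blocked or strained. Stopping here and letting go of the rim.

Request:
play_rows:
  commands:
    - {"dx": 0, "dy": 0, "dz": 0, "rx": 0, "ry": 0, "rz": 0, "claw": 0.8}
    - {"dx": 0, "dy": 0, "dz": 0, "rx": 0, "ry": 0, "rz": 0, "claw": 0.5}
    - {"dx": 0, "dy": 0, "dz": 0, "rx": 0, "ry": 0, "rz": 0, "claw": 0.5}
    - {"dx": 0, "dy": 0, "dz": -2, "rx": 0, "ry": 0, "rz": 0, "claw": 0.5}
    - {"dx": 0, "dy": 0, "dz": -6, "rx": 0, "ry": 0, "rz": 0, "claw": 0.5}

```text
time: 15.55
tool_pos: [0.5743, -0.0035, 0.2005]
tool_rot: [0.034, 0.944, 0.11, -0.311]
contact_force: [0.4, -0.4, -0.4]
gripper_width: 0.502
```

```bash
python3 - <<'E'
from h import *
status(); s=monitor.state(); print(s['tool_pos'])
go(s['tool_pos']+[0.0,0,.1],Rt(YH-90,0))
go([.4940,.0797,.27],Rt(YH-90,0))
E
```

```text
t 15.55 tilt -36.40 ang 38.23 rho 0.0961 lat 0.0006 Ftan 0.5 Frad 0.2 Fy -0.5 T [ 0.09 -0.33  0.01] gw 0.502
[ 0.5743 -0.0035  0.2005]
t 15.55 pos [ 0.5743 -0.0035  0.2005] d_cm [-5.93 -0.05 -8.05] w [-0.0034  0.6354  0.0048] F [ 0.4 -0.4 -0.4] T [ 0.09 -0.33  0.01] gw 0.502 j [-0.06  0.37  1.4  -0.18  1.99  1.26]
t 15.55 pos [ 0.5743 -0.0035  0.2005] d_cm [-8.85 -9.97 -2.05] w [-0.0034  0.6354  0.0048] F [ 0.4 -0.4 -0.4] T [ 0.09 -0.33  0.01] gw 0.502 j [-0.06  0.37  1.4  -0.18  1.99  1.26]
```

Request:
play_rows:
  commands:
    - {"dx": -0.5, "dy": 0, "dz": -3.5, "rx": 0, "ry": 0.127, "rz": 0, "claw": 0.5}
    - {"dx": -2.5, "dy": 0, "dz": -6, "rx": 0, "ry": 0.254, "rz": 0.002, "claw": 0.6}
    - {"dx": -5.9, "dy": 0, "dz": -8, "rx": 0, "ry": 0.381, "rz": 0.003, "claw": 0.8}
    - {"dx": -5.9, "dy": 0, "dz": -8, "rx": 0, "ry": 0.51, "rz": 0.004, "claw": 1}
    - {"dx": -5.9, "dy": 0, "dz": -8, "rx": -0.003, "ry": 0.635, "rz": 0.005, "claw": 1}

```text
time: 16.05
tool_pos: [0.5763, -0.004, 0.3041]
tool_rot: [0.001, 0.994, 0.114, 0.007]
contact_force: [0.0, 0.8, -0.5]
gripper_width: -0.001
```

```bash
python3 - <<'E'
from h import *
go([.4940,.0797,.26],Rt(YH-90,0))
a=grab_frame("scene");cv2.imwrite("pics/s_x.png",a);cv2.imwrite("pics/a16.png",cv2.resize(a[70:170,270:370],None,fx=6,fy=6,interpolation=cv2.INTER_CUBIC))
s=monitor.state();w=grab_frame("wrist");cv2.imwrite("pics/w16.png",w)
print(proj("wrist",bore+[0,0,.033],(s['tool_pos'],s['tool_rot'])))
E
```

```text
t 16.05 pos [ 0.5763 -0.004   0.3041] d_cm [ -6.19 -10.02   4.3 ] w [ 0.0028 -0.014  -0.0003] F [ 0.   0.8 -0.5] T [-0.01  0.03  0.02] gw -0.001 j [-0.14 -0.11  1.65  0.    1.59  1.21]
[196.7586 270.1414]
```

View pics/a16.png

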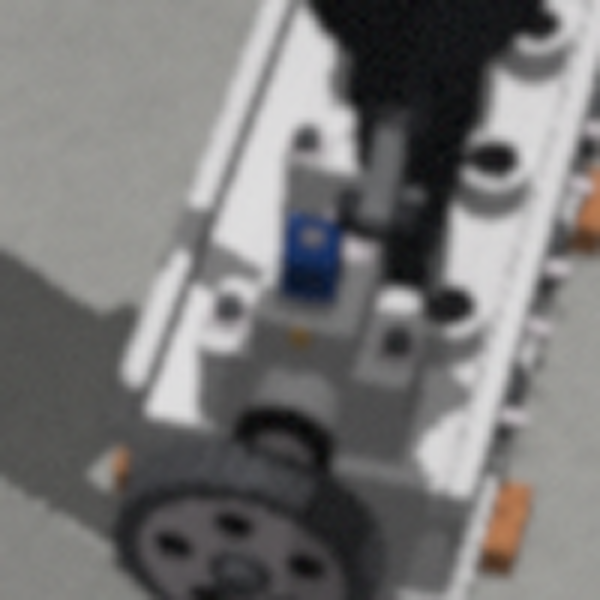

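View pics/w16.png

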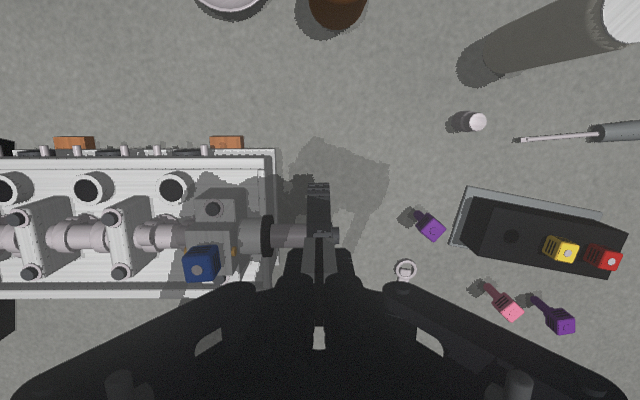

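The wrist view has the knob dot at (197,270); the prediction for the dropped height was (196.8,270.1). The drop is confirmed. Moving over the pin with the fingers shut.

Request:
play_rows:
  commands:
    - {"dx": -2.5, "dy": -4, "dz": 1, "rx": 0.001, "ry": -0.007, "rz": 0, "claw": 1}
    - {"dx": -5, "dy": -8, "dz": 3, "rx": 0.003, "ry": -0.014, "rz": 0, "claw": 1}
    - {"dx": -6.2, "dy": -10, "dz": 4.3, "rx": 0.003, "ry": -0.014, "rz": 0, "claw": 1}
    - {"dx": -6.2, "dy": -10, "dz": 4.3, "rx": 0.003, "ry": -0.014, "rz": 0, "claw": 1}
    - {"dx": -6.2, "dy": -10, "dz": 4.3, "rx": 0.003, "ry": -0.014, "rz": 0, "claw": 1}

```text
time: 16.65
tool_pos: [0.4912, 0.0796, 0.2583]
tool_rot: [-0.0, 0.994, 0.114, -0.005]
contact_force: [0.1, 0.3, 0.5]
gripper_width: 0.002
```

```bash
python3 - <<'E'
from h import *
go([.4940,.0797,.2035],Rt(YH-90,0))
s=monitor.state();w=grab_frame("wrist");cv2.imwrite("pics/w17.png",w[100:400,150:500])
print(proj("wrist",bore+[0,0,.033],(s['tool_pos'],s['tool_rot'])))
E
```

```text
t 16.65 pos [0.4912 0.0796 0.2583] d_cm [0.32 0.06 5.48] w [-0.0014  0.009   0.0001] F [0.1 0.3 0.5] T [ 0.03 -0.03  0.  ] gw 0.002 j [ 0.01 -0.27  1.86 -0.    1.55  1.35]
[320.189  212.5657]
```

View pics/w17.png

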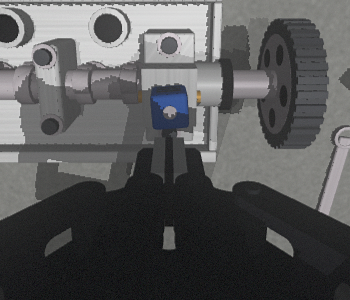

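Aligned: knob dot at (320,212), predicted (320.2,212.6). Descending and pressing in small steps.

Request:
play_rows:
  commands:
    - {"dx": 0.3, "dy": 0.06, "dz": 2, "rx": 0, "ry": 0.009, "rz": 0, "claw": 1}
    - {"dx": 0.3, "dy": 0.06, "dz": 3.8, "rx": 0, "ry": 0.009, "rz": 0, "claw": 1}
    - {"dx": 0.3, "dy": 0.06, "dz": 4.7, "rx": 0, "ry": 0.009, "rz": 0, "claw": 1}
    - {"dx": 0.3, "dy": 0.06, "dz": 5.1, "rx": 0, "ry": 0.009, "rz": 0, "claw": 1}
    - {"dx": 0.3, "dy": 0.06, "dz": 5.2, "rx": 0, "ry": 0.009, "rz": 0, "claw": 1}

```text
time: 17.2
tool_pos: [0.495, 0.0789, 0.2071]
tool_rot: [-0.001, 0.994, 0.113, 0.0]
contact_force: [0.1, 0.6, 0.3]
gripper_width: 0.0
```

```bash
python3 - <<'E'
from h import *
go([.4940,.0797,.1955],Rt(YH-90,0))
E
```

```text
t 17.2 pos [0.495  0.0789 0.2071] d_cm [-0.08 -0.1   1.16] w [-0.0012 -0.001  -0.0015] F [0.1 0.6 0.3] T [-0.    0.03 -0.06] gw 0.0 j [ 0.01 -0.23  1.92  0.    1.45  1.35]
```

Request:
play_rows:
  commands:
    - {"dx": -0.08, "dy": -0.1, "dz": 0.3, "rx": 0, "ry": 0, "rz": 0, "claw": 1}
    - {"dx": -0.08, "dy": -0.1, "dz": 0.5, "rx": 0, "ry": 0, "rz": 0, "claw": 1}
    - {"dx": -0.08, "dy": -0.1, "dz": 0.7, "rx": 0, "ry": 0, "rz": 0, "claw": 1}

```text
time: 17.5
tool_pos: [0.4943, 0.0797, 0.2007]
tool_rot: [-0.001, 0.994, 0.113, 0.001]
contact_force: [-0.2, -0.1, 3.2]
gripper_width: -0.001
```

Request:
play_rows:
  commands:
    - {"dx": 0, "dy": 0, "dz": 0.2, "rx": 0, "ry": 0, "rz": 0, "claw": 1}
    - {"dx": 0, "dy": 0, "dz": 0.4, "rx": 0, "ry": 0, "rz": 0, "claw": 1}

```text
time: 17.7
tool_pos: [0.4951, 0.0798, 0.1983]
tool_rot: [-0.0, 0.994, 0.113, 0.002]
contact_force: [-0.1, -0.0, 5.0]
gripper_width: 0.004
```

```bash
python3 - <<'E'
from h import *
go([.4940,.0797,.1955],Rt(YH-90,0))
E
```

```text
t 17.7 pos [0.4951 0.0798 0.1983] d_cm [-0.11 -0.01  0.28] w [-0.0004 -0.0047 -0.0013] F [-0.1 -0.   5. ] T [0.07 0.09 0.03] gw 0.004 j [ 0.01 -0.23  1.93  0.    1.43  1.35]
```

Request:
play_rows:
  commands:
    - {"dx": 0, "dy": 0, "dz": 0.2, "rx": 0, "ry": 0, "rz": 0, "claw": 1}
    - {"dx": 0, "dy": 0, "dz": 0.35, "rx": 0, "ry": 0, "rz": 0, "claw": 1}

```text
time: 17.9
tool_pos: [0.4953, 0.0799, 0.1956]
tool_rot: [-0.001, 0.994, 0.113, 0.003]
contact_force: [-4.2, -0.2, 11.6]
gripper_width: -0.002
```

```bash
python3 - <<'E'
from h import *
go([.4940,.0797,.1955],Rt(YH-90,0))
E
```

```text
t 17.9 pos [0.4953 0.0799 0.1956] d_cm [-0.13 -0.01  0.01] w [-0.0005 -0.0052 -0.0013] F [-4.2 -0.2 11.6] T [0.1  0.74 0.01] gw -0.002 j [ 0.01 -0.23  1.94  0.    1.43  1.35]
```

Request:
play_rows:
  commands:
    - {"dx": -0.05, "dy": 0, "dz": 0.1, "rx": 0, "ry": -0.005, "rz": 0, "claw": 1}
    - {"dx": -0.05, "dy": 0, "dz": 0.15, "rx": 0, "ry": -0.005, "rz": 0, "claw": 1}

```text
time: 18.1
tool_pos: [0.4953, 0.08, 0.1957]
tool_rot: [-0.0, 0.994, 0.113, 0.001]
contact_force: [-2.8, 0.6, 8.3]
gripper_width: -0.005
```

```bash
python3 - <<'E'
from h import *
go([.4940,.0797,.1955],Rt(YH-90,0))
E
```

```text
t 18.1 pos [0.4953 0.08   0.1957] d_cm [-0.13 -0.    0.01] w [-0.0005 -0.0016 -0.0011] F [-2.8  0.6  8.3] T [ 0.04  0.55 -0.05] gw -0.005 j [ 0.01 -0.23  1.93  0.    1.43  1.36]
```

It has stopped at 26.2 mm above the mouth; home is 26. One firmer press will show whether it's seated.

Request:
play_rows:
  commands:
    - {"dx": -0.03, "dy": 0, "dz": 0.2, "rx": 0, "ry": 0, "rz": 0, "claw": 1}
    - {"dx": -0.03, "dy": 0, "dz": 0.3, "rx": 0, "ry": 0, "rz": 0, "claw": 1}
    - {"dx": -0.03, "dy": 0, "dz": 0.3, "rx": 0, "ry": 0, "rz": 0, "claw": 1}

```text
time: 18.4
tool_pos: [0.4954, 0.08, 0.1956]
tool_rot: [-0.0, 0.994, 0.113, 0.001]
contact_force: [-5.8, -0.1, 13.2]
gripper_width: -0.001
```

Request:
play_rows:
  commands:
    - {"dx": 0, "dy": 0, "dz": -1, "rx": 0, "ry": 0, "rz": 0, "claw": 1}
    - {"dx": 0, "dy": 0, "dz": -4, "rx": 0, "ry": 0, "rz": 0, "claw": 1}
    - {"dx": 0, "dy": 0, "dz": -9, "rx": 0, "ry": 0, "rz": 0, "claw": 1}
    - {"dx": -4, "dy": 0, "dz": -13, "rx": 0, "ry": 0, "rz": 0, "claw": 1}
    - {"dx": -8, "dy": 0, "dz": -14, "rx": 0, "ry": 0, "rz": 0, "claw": 1}

```text
time: 18.9
tool_pos: [0.4178, 0.0618, 0.3397]
tool_rot: [0.0, 0.994, 0.113, 0.004]
contact_force: [-0.2, -1.0, 1.3]
gripper_width: 0.002
```

```bash
python3 - <<'E'
from h import *
status()
s=monitor.state();w=grab_frame("wrist");cv2.imwrite("pics/w18.png",w);pose=(s['tool_pos'],s['tool_rot'])
for h in(.026,.033): print(proj("wrist",bore+[0,0,h],pose),proj("scene",bore+[0,0,h]))
a=grab_frame("scene");cv2.imwrite("pics/s_y.png",a);cv2.imwrite("pics/a18.png",np.hstack([cv2.resize(a[70:170,270:370],(400,400),interpolation=2),cv2.resize(w[100:300,220:420],(400,400))]))
E
```

```text
t 18.9 tilt 0.44 ang -20.03 rho 0.2285 lat 0.0995 Ftan -0.4 Frad -1.3 Fy -1.0 T [0.   0.06 0.03] gw 0.002
[318.4192  95.8884] [321.9185 110.6635]
[318.4274  95.5147] [321.9455 108.6468]
```

View pics/a18.png

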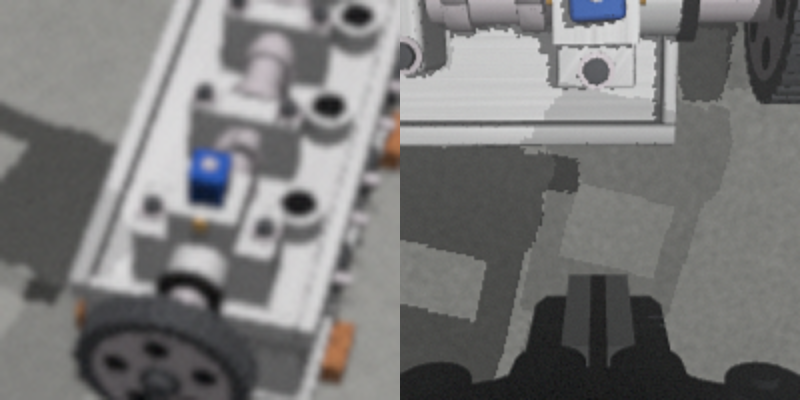

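```bash
python3 - <<'E'
import cv2,numpy as np
a=cv2.imread("pics/s_y.png");cv2.imwrite("pics/a19.png",np.hstack([cv2.resize(a[90:140,295:345],(400,400),interpolation=2),cv2.resize(cv2.imread("pics/w18.png")[60:140,280:360],(400,400),interpolation=2)]))
E
```

```text
(no output)
```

View pics/a19.png

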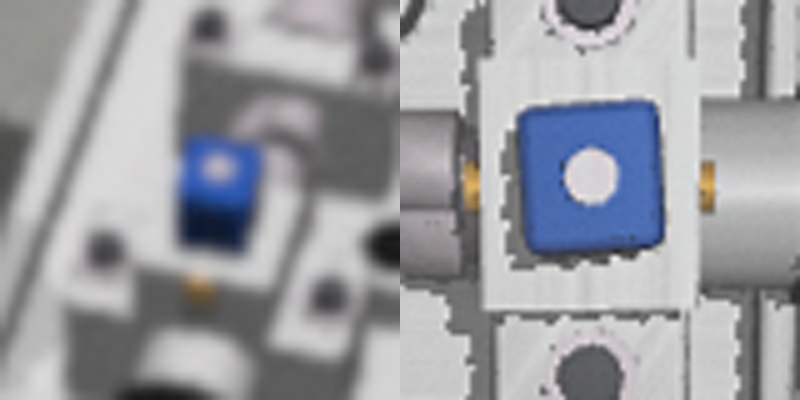

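View pics/s_y.png

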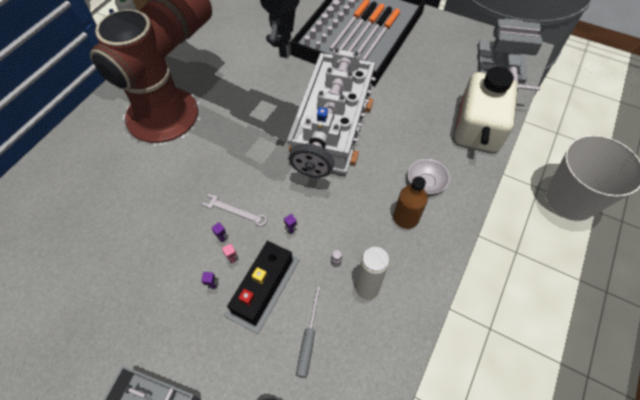

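The pin is upright with the knob down on the boss. Yellow and red are still in the stand, the bench is unchanged, and the arm is clear. Handing in.

```bash
python3 -c "
from plant import ticket,monitor
print(monitor.state()['time'],monitor.state()['contact_force']);print(ticket.job_done())"
```

```text
19.0 [0.45587241 0.76174659 0.6030581 ]
the job is handed in; nothing more can be done
None
```

The camshaft is locked at its timing position and the job is handed in, at 19 s on the robot's clock. No verdict was reported.

- **What I did:** I stood the blue-knobbed pin in the timing bore and pinched the pulley's rim. I turned it about 71° in the running direction, mostly in 3° steps with a camera check after each. The pin then dropped about 13 mm. The rim force stayed at its running level of 5–7 N, with one reading of 7.3 N, so I saw no sign of the shaft straining against the pin. I let go of the rim, pressed the pin home with shut fingers and backed off.
- **Last checks:**
  - The pin stopped at 26.1 mm above the bore mouth (26 mm is home), and a firmer press of 13 N moved it no further.
  - The scene image has the knob's dot at about row 110.4; home predicts 110.7, and the dropped but unpressed height 108.6.
  - The yellow and red pins and the things on the bench look unmoved, and the robot touches nothing.
- **What disagreed:**
  - My first bore estimate was about 1 mm off; I corrected it from the wrist view before inserting the pin.
  - The rim force read 5–7 N, above the stated 3 N.
  - The last press also showed about 6 N sideways.

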